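Move the pump guard to the other pump

TASK

The other pump is about to be run, so it needs the guard door. Pull out the slanted sprung hinge pin of the pump that wears the guard until it stays out, lift the guard off, and hang it on the other pump with both ends of its hinge bar fully down in the hooks. Then push that pump's pin home so that the guard is locked in; leave the bottle, jar and beaker where they are.

Things in the scene. Friction and masses are not known exactly. Their poses are not given: they have to be found in the camera images.
- guard_rib (a point): Centre of the upright grip rib of the white guard door (loose, 0.15 to 0.31 kg): a flat slab 10 mm thick (own x), 60 mm long (own y), rising from the hinge bar to 54 mm above the bar's axis. This point lies 36 mm straight above the bar's axis (own z is up). Below the bar hangs the panel, 6 mm thick, 128 mm wide, reaching 85 mm below the bar's axis.
- guard_bar (a point): Middle of the guard's round steel hinge bar, 10 mm thick and 188 mm long along own y; its two ends stick out beside the panel and lie in the hooks. Axes as guard_rib. The guard can swing freely on its bar.
- pump_a: The pump that wears the guard at the start, left or right: white housing 180 mm wide, 150 mm deep, 115 mm high, black head on its front, fixed to the bench. Own x points from its front (which looks roughly at the robot) to its back, y to its left seen from the robot, z up. Origin on the bench, 60 mm behind the hinge bar; the housing starts 5 mm and the head (100 mm wide and high) -35 mm in x.
- pump_b: The other, identical pump: no guard at the start, pin already out. Hooks of either pump: dark steel brackets 16 mm thick at own y = +80 and -80 mm, each with a slot open upwards, 13 mm wide in x, with flared lips (mouth about 35 mm wide) that reach 33 mm above the seated bar's axis. The guard's panel fits between them with 8 mm to spare at each side.
- pump_a_seat (a point): Pump A: the middle of the hinge bar's axis when the bar lies fully down in the two hooks, 100 mm above the bench. Axes as the pump's.
- pump_b_seat (a point): Pump B: the same point, where the middle of the guard's hinge bar must end.
- pin_a_tab (a point): Grip point on the flat aluminium pull tab of pump A's pin; moves with it. The pin is at the pump's own y = -80 mm (right hook seen from the robot), slanted 30 degrees from vertical, rising towards the robot. Own z: the pin's axis, up and out, the way to pull. Tab: 8 mm thick (own x), 40 mm wide (own y, level), 34 mm long (own z), reaching 15 mm beyond this point at the outer end.
- pin_b_tab (a point): The same point on pump B's tab. On either pump steel cheeks 26 mm each side of the tab's middle (own y) flank the home tab up to 8 mm beyond this point, so it cannot be pinched across its width: take it across its thickness with the tool slanted along the pin, or press its outer end. Its flat faces have 25 mm or more of free room.
- pin_a (a joint): How far pump A's pin is out along its axis, m: 0 home (it crosses above the hinge bar and locks it), 0.041 fully out (bar free). Sprung with a snap: needs about 9 N to start; let go below 0.0215 it springs home, beyond 0.0215 it snaps fully out and stays there.
- pin_b (a joint): The same for pump B's pin; it is out (0.041) at the start. A tab that is out reaches 225 mm above the bench. To push it home, press the tab's outer end along the axis with about 9 N past 0.0215 and it snaps home.
- bottle_tall: Bystander: capped glass bottle, 70 mm wide, 150 mm high, standing at one side; origin at the centre of its underside.
- jar_low: Bystander: capped glass jar, 68 mm wide, 80 mm high, standing at the other side; origin at the centre of its underside.
- beaker: Bystander: low white beaker, 70 mm wide, 65 mm high, standing in front of and between the pumps; origin at the centre of its underside.

How it is judged:
By the outcome, as a careful person would: the job done as asked, in the order asked, and still so for the second after the job is handed in, with the robot touching nothing.
It also fails if it takes over 58 s, if anything falls off the work surface, if the arm or the gripper's body presses on something with over 40 N, if the wrist force passes 120 N, or if a joint passes its speed limit or range.

ROBOT

A 6-joint arm with a two-finger parallel gripper is mounted at the origin on the work surface. World frame = base frame: x ahead of the robot, y to its left, z up, the work surface at z = 0. Lengths are in m, angles in rad, forces in N, time in s.
With the tool pointing down it reaches from about 0.25 to 0.775 m from the base axis. Payload 4 kg.
Tool frame: the origin (TCP) lies midway between the tips of the shut fingers; the grasp point (between the pads) lies robot.tcp_to_grasp behind it (robot.tcp_to_grasp is the distance from the TCP to the grasp point, in m); y points along the fingers, x is the direction in which the jaws open and shut, and the axes are right-handed (so a half turn about y gives the same grasp; the last joint's range is limited). The gripper opens to 94 mm and grips with 3 to 60 N. Pads are 16 mm wide; open, the fingers measure 119 mm over their backs; the gripper's body (75 mm by 177 mm) begins 78 mm behind the grasp point.
Start: joints at [-1.452, 0.087, 1.371, -0, 1.684, -0.103], TCP at [0.121, -0.537, 0.206] pointing down, gripper open.
Joint ranges: [-3.1, 3.1], [-0.76, 2.03], [0.27, 2.55], [-1.08, 4.22], [0.17, 2.65], [-2.57, 2.57]. Speed limits (rad/s): [2.79, 2.79, 3.14, 3.14, 3.14, 3.14].

INTERFACE

Orientations are given as [roll, pitch, yaw] about the fixed x, y, z axes, in that order (R = Rz(yaw) Ry(pitch) Rx(roll)).
In Python, from bench import robot gives the robot as it stands.
- The arm moves only by the tool arm_command, never from a script. Its argument "series" is text: rows parted by semicolons, each of 7 numbers parted by spaces: the turn, a rotation vector about the tool's x, y, z in rad, then the shift along the tool's x, y, z in m, then the finger opening in m, from 0 to 0.094. A call has 1 to 12 rows; each row shifts and turns the pose as measured when the row begins, along the tool's axes as they then stand; what a row does not reach is not made up. A row lasts 1/10 s, in which the tool goes at most 50 mm and 8.59 degrees, less where a joint would pass 70% of its speed; a pose out of reach is approached as far as the arm can. A call with a gripper value outside its range is refused whole. The fingers move at their own pace and stop on an object; the grip force is fixed at half the most. Time passes only in rows, so rows that do not move let the fingers close. It gives the time, the measured TCP pose, the force and the opening at its end, in the units of the state.
- robot.get_obs(): the state, without advancing time (a new reading comes with each control period).
- robot.snapshot(name): name is "side" or "top"; returns the picture (480x640x3 uint8, blue, green, red); there is no depth.
- robot.camera_params(name): a dict with "fx", "fy", "cx", "cy" (pixels), "distortion" ([k1, k2, p1, p2, k3] as OpenCV has them; the pictures are not rectified), "extrinsics" (4x4, takes a point from camera to world coordinates). Camera axes: x right, y up, looking along -z (the intrinsics and any distortion apply to the point x, -y, -z); pixel columns grow to the right and rows downward; lengths in m; the calibration is good to about 2 mm. A picture is of the moment at which its call begins. camera_params takes no time and is no camera call.
- robot.close_job(): hands the job in, once; it reports no verdict.
Trained networks look in the newest picture that a camera, given by its name, has taken for a name from the list of things; names that differ only in an ending like _2 or _b are one class to them, and where a whole thing is asked for, a point or a joint stands for the part that bears it (a point fixed in the world has none). Each returns a list of dicts, best first, with "score" (0 to 1); they miss things now and then, are a little off and sometimes report something else, mostly with a low value. They report only what shows in the picture. A call takes as long as a camera call.
- robot.spot_in(camera, target): "centre" ([x, y, z] in m, in the coordinates of the camera as it stood for that picture, good to about 4 mm: the middle of the surface that is visible of it).
The state is a dict: "time": time; "joint_positions": joint angles; "qvel": joint speeds; "joint_torque": joint torques, N m; "tool_pos": TCP position; "ee_rot": TCP orientation; "wrist_force": force on the tool from outside, world axes, zero at the start; "wrist_torque": the same for the moment, N m; "width": finger opening in m.
Only numpy, scipy, OpenCV 4.12 (cv2) and the standard library are available. Lean on these libraries where they do the work, as an engineer would, in place of code of your own. Each camera call takes 0.05 s, during which the arm holds its last target.

## Working session

There is one attempt and no reset: what is moved stays moved. The work goes in short steps, Python scripts to look and compute and a tool call to move; the robot and the scene stay as the last step left them, time stands still between calls to the robot, and variables do not carry over. Pictures are saved under pics/ and viewed, and the job is handed in when it is done.

Besides the shell and the picture viewer there is one more tool, called after "Request:" by a JSON object that holds its "fn" and its "kwargs", one argument or row to a line. arm_command: Moves the arm, as the interface text tells. Its arguments: {"type":"object","properties":{"series":{"type":"string"}},"required":["series"]}

```bash
ls -la; mkdir -p pics
python3 - <<'E'
from bench import robot
import cv2
for n in("side","top"):
    im=robot.snapshot(n); cv2.imwrite(f"pics/{n}0.png",im)
    p=robot.camera_params(n); print(n,p)
print(robot.get_obs()); print(robot.tcp_to_grasp)
E
```

```text
total 12
drwxr-xr-x  3 agent agent 4096 Dec  7 09:43 .
drwxr-xr-x 23 root  root  4096 Dec  7 09:43 ..
drwxr-xr-x  2 agent agent 4096 Dec  7 09:43 pics
side {'fx': 557.3998084517362, 'fy': 557.3998084517362, 'cx': 323.42392919453874, 'cy': 232.6168731709073, 'distortion': array([-0.05629949,  0.        ,  0.        ,  0.        ,  0.        ]), 'extrinsics': array([[-0.8489339 ,  0.38937834, -0.35734542,  0.08961544],
       [-0.52825165, -0.60448373,  0.59627981,  0.75679377],
       [ 0.01616895,  0.69497045,  0.71885648,  1.04201125],
       [ 0.        ,  0.        ,  0.        ,  1.        ]])}
top {'fx': 600.5088317259227, 'fy': 600.5088317259227, 'cx': 321.82455420202854, 'cy': 236.85257388035225, 'distortion': array([-0.13892676,  0.        ,  0.        ,  0.        ,  0.        ]), 'extrinsics': array([[-2.52380875e-02,  9.85659144e-01, -1.66850507e-01,
         3.27548985e-01],
       [-9.99674192e-01, -2.55207291e-02,  4.50251746e-04,
        -1.21359761e-02],
       [-3.81435184e-03,  1.66807509e-01,  9.85982102e-01,
         1.45318555e+00],
       [ 0.00000000e+00,  0.00000000e+00,  0.00000000e+00,
         1.00000000e+00]])}
{'time': 0.1, 'joint_positions': array([-1.45210511e+00,  8.78910585e-02,  1.37204583e+00,  9.26239607e-06,
        1.68362602e+00, -1.03081724e-01]), 'qvel': array([ 0.00087494, -0.00193428, -0.00318273, -0.00066685,  0.00208206,
        0.00014541]), 'joint_torque': array([ 1.68273276e-03, -3.41253054e+01, -3.03302050e+01,  7.20415707e-02,
        3.04662553e-02, -1.01891494e-04]), 'tool_pos': array([ 0.12092869, -0.53604595,  0.20444485]), 'ee_rot': array([-1.57058443,  0.00195885, -1.34902214]), 'wrist_force': array([-0.19181354,  0.36936765,  0.50883004]), 'wrist_torque': array([ 0.01705347, -0.06276578, -0.0297749 ]), 'width': 0.09402237280830045}
0.0188
```

View pics/side0.png

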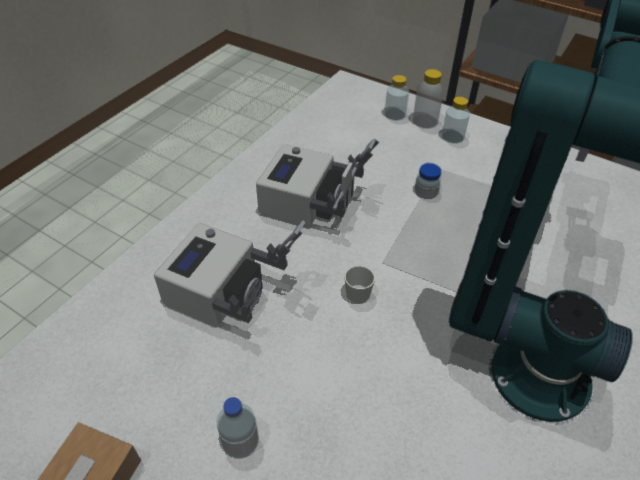

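View pics/top0.png

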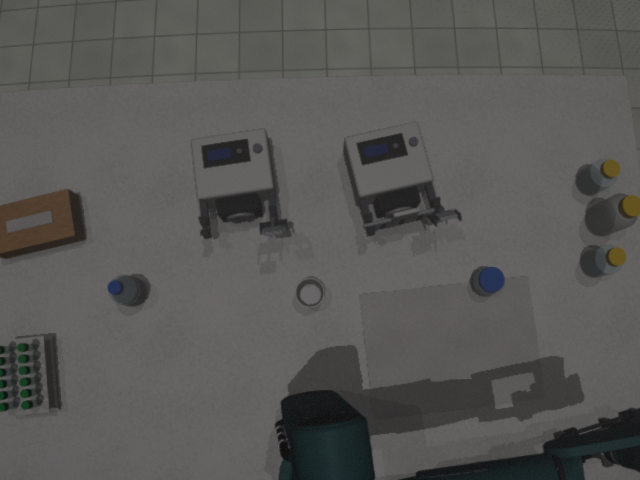

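```bash
cat > h.py <<'E'
import numpy as np,cv2
from scipy.spatial.transform import Rotation as Ro
from bench import robot
def c2w(cam,p):
    T=robot.camera_params(cam)["extrinsics"]; return T[:3,:3]@np.array(p)+T[:3,3]
def proj(cam,P):
    p=robot.camera_params(cam);T=p["extrinsics"]
    q=(np.atleast_2d(P)-T[:3,3])@T[:3,:3]; q=q*[1,-1,-1]
    K=np.array([[p["fx"],0,p["cx"]],[0,p["fy"],p["cy"]],[0,0,1]])
    return cv2.projectPoints(q,np.zeros(3),np.zeros(3),K,np.array(p["distortion"],float))[0][:,0]
def ray(cam,uv):
    p=robot.camera_params(cam);T=p["extrinsics"]
    K=np.array([[p["fx"],0,p["cx"]],[0,p["fy"],p["cy"]],[0,0,1]])
    n=cv2.undistortPoints(np.array([[uv]],float),K,np.array(p["distortion"],float))[0,0]
    d=T[:3,:3]@np.array([n[0],-n[1],-1]); return T[:3,3],d/np.linalg.norm(d)
def atz(cam,uv,z):
    o,d=ray(cam,uv); return o+d*(z-o[2])/d[2]
def tri(a,ua,b,ub):
    o1,d1=ray(a,ua);o2,d2=ray(b,ub)
    s=np.linalg.lstsq(np.c_[d1,-d2],o2-o1,rcond=None)[0]
    p,q=o1+s[0]*d1,o2+s[1]*d2
    return (p+q)/2,np.linalg.norm(p-q)
E
python3 - <<'E'
from h import *
np.set_printoptions(precision=4,suppress=True)
for cam in("top","side"):
    for t in("guard_rib","guard_bar","pump_a","pin_a_tab","pin_a","pump_a_seat"):
        try:
            for r in robot.spot_in(cam,t)[:3]:
                w=c2w(cam,r["centre"]); print(cam,t,round(r["score"],2),w,proj(cam,w)[0])
        except Exception as e: print(t,e)
print(robot.get_obs()["time"])
E
```

```text
top guard_rib 0.94 [ 0.5987 -0.1941  0.1014] [400.1424 216.6864]
top guard_bar 0.64 [ 0.5972 -0.1963  0.1029] [401.1976 217.1399]
top pump_a 0.91 [0.6953 0.1804 0.1141] [236.7253 178.7634]
top pump_a 0.81 [ 0.7034 -0.1744  0.1113] [389.9635 171.7363]
top pin_a_tab 0.66 [ 0.5859 -0.2861  0.1843] [447.3134 213.8017]
top pin_a 0.73 [ 0.5826 -0.2831  0.1834] [445.9584 215.4184]
top pin_a 0.45 [0.5536 0.0898 0.2208] [272.5483 229.861 ]
top pump_a_seat 0.7 [ 0.701  -0.1722  0.1137] [389.1982 172.5079]
side guard_rib 0.75 [ 0.5941 -0.1994  0.1067] [347.5827 183.9077]
side guard_rib 0.45 [ 0.4436 -0.3845  0.0589] [428.6568 179.5413]
side guard_bar 0.76 [ 0.5955 -0.1944  0.1024] [346.0473 186.0394]
side pump_a 0.71 [0.687  0.2192 0.11  ] [213.4255 274.2703]
side pin_a 0.64 [0.5516 0.097  0.2132] [295.8547 231.3133]
side pin_a 0.56 [ 0.5835 -0.2776  0.1802] [368.009  146.5188]
side pump_a_seat 0.72 [ 0.6943 -0.1379  0.1106] [301.5187 181.9757]
0.7
```

Run:
```python
import cv2
t=cv2.imread("pics/top0.png");s=cv2.imread("pics/side0.png")
cv2.imwrite("pics/zt.png",cv2.convertScaleAbs(cv2.resize(t[110:270,180:480],(800,427),interpolation=cv2.INTER_CUBIC),alpha=1.8))
cv2.imwrite("pics/zs.png",cv2.convertScaleAbs(cv2.resize(s[130:330,150:400],(750,600),interpolation=cv2.INTER_CUBIC),alpha=1.2))
```

```text
(no output)
```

View pics/zt.png

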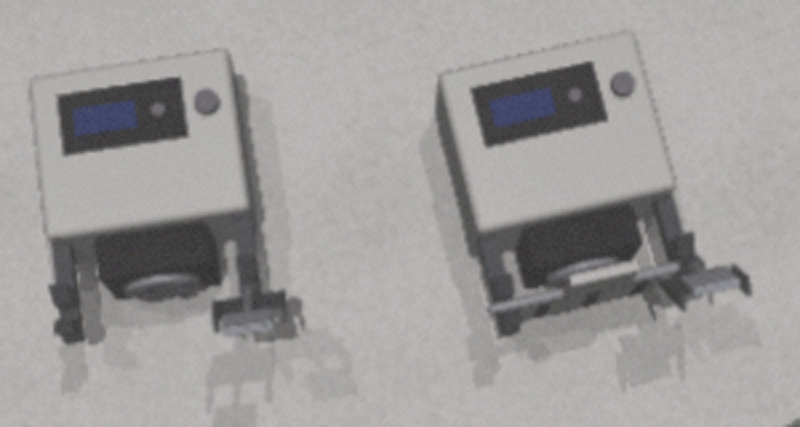

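View pics/zs.png

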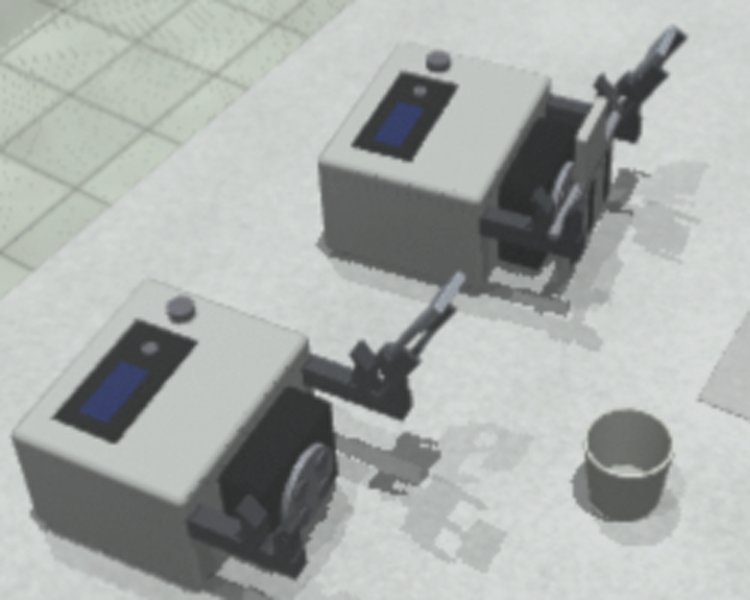

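```bash
cat > fit.py <<'E'
from h import *
from scipy.optimize import least_squares
np.set_printoptions(precision=4,suppress=True)
L=np.array([[.155,.09,.115],[.155,-.09,.115],[.005,-.09,.115],[.005,.09,.115]]) # BL BR FR FL
obs={"A":{"top":[(345,137),(417,122),(432.7,181.2),(359.2,196.2)],"side":[(256.7,183.3),(283.3,144),(333.3,156),(307.3,196)]},
"B":{"top":[(192,140),(265.5,128.7),(273,189),(198,199)],"side":[(155,275),(200,223),(252.7,245),(211.7,296.7)]}}
def W(q,l):
    c,s=np.cos(q[2]),np.sin(q[2]); l=np.atleast_2d(l)
    return np.c_[q[0]+c*l[:,0]-s*l[:,1],q[1]+s*l[:,0]+c*l[:,1],l[:,2]]
for P in "AB":
    for cams in (["top"],["side"],["top","side"]):
        f=lambda q:np.concatenate([(proj(c,W(q,L))-obs[P][c]).ravel() for c in cams])
        r=least_squares(f,[.65,-.2 if P=="A" else .17,.0]); q=r.x
        print(P,cams,q,np.degrees(q[2]),"rms",np.sqrt(np.mean(r.fun**2)),r.fun.round(1))
    print("seat",W(q,[[-.06,0,.1]]))
    for d in (0,.041):
        print("tab pt",d,W(q,[[-.097-d/2,-.08,.1745+d*.866]]))
E
python3 fit.py
```

```text
A ['top'] [ 0.6554 -0.1874  0.1899] 10.878148273730497 rms 1.023127315393911 [-1.3 -0.6  1.1 -0.9  1.3  0.1 -1.1  1.2]
A ['side'] [ 0.6555 -0.1842  0.192 ] 11.00068420091515 rms 1.41624803138972 [-2.6 -0.6 -0.4 -1.2  1.  -0.5  1.9  1.6]
A ['top', 'side'] [ 0.6557 -0.1864  0.1905] 10.916349626846207 rms 1.3039763291083366 [-1.8 -0.7  0.6 -1.   0.8 -0.  -1.5  1.1 -2.1 -1.2  0.1 -1.7  1.4 -1.
  2.2  1.1]
seat [[ 0.5968 -0.1978  0.1   ]]
tab pt 0 [[ 0.5756 -0.2833  0.1745]]
tab pt 0.041 [[ 0.5555 -0.2872  0.21  ]]
B ['top'] [0.652  0.1823 0.1147] 6.569413823106134 rms 1.0542043344066494 [-1.2 -1.2  0.9 -0.7  1.3  0.4 -1.   1.3]
B ['side'] [0.649  0.1866 0.1197] 6.859476503554187 rms 1.822818603973305 [-2.1 -0.  -0.3 -1.1  2.4 -2.7  0.   2.8]
B ['top', 'side'] [0.651  0.1841 0.1172] 6.712687080805345 rms 1.66992164673492 [-2.1 -0.6  0.  -0.3  0.5  0.7 -1.8  1.9 -2.  -1.3 -0.1 -2.1  2.5 -3.7
 -0.   1.5]
seat [[0.5914 0.1771 0.1   ]]
tab pt 0 [[0.564  0.0933 0.1745]]
tab pt 0.041 [[0.5437 0.0909 0.21  ]]
```

```bash
cat > ov.py <<'E'
from h import *
Q={"A":np.array([.6557,-.1864,.1905]),"B":np.array([.6510,.1841,.1172])}
def W(q,l):
    c,s=np.cos(q[2]),np.sin(q[2]); l=np.atleast_2d(l)
    return np.c_[q[0]+c*l[:,0]-s*l[:,1],q[1]+s*l[:,0]+c*l[:,1],l[:,2]]
def box(x,y,z): return np.array([[a,b,c] for a in x for b in y for c in z])
E12=[(0,1),(2,3),(4,5),(6,7),(0,2),(1,3),(4,6),(5,7),(0,4),(1,5),(2,6),(3,7)]
def tabbox(d,x0=-.097,z0=.1745):
    b=box((-.004,.004),(-.02,.02),(-.019,.015)); R=np.array([[.866,0,-.5],[0,1,0],[.5,0,.866]])
    return b@R.T+[x0-d/2,-.08,z0+.866*d]
def draw(im,cam,boxes,roi,out,k=6,al=1.5):
    x0,y0,x1,y1=roi
    z=cv2.convertScaleAbs(cv2.resize(im[y0:y1,x0:x1],None,fx=k,fy=k,interpolation=cv2.INTER_CUBIC),alpha=al)
    for b,col in boxes:
        p=(proj(cam,b)-[x0,y0]+.5)*k
        for i,j in E12: cv2.line(z,tuple(int(v) for v in p[i]),tuple(int(v) for v in p[j]),col,1,cv2.LINE_AA)
    cv2.imwrite(out,z)
E
python3 - <<'E'
from ov import *
t=cv2.imread("pics/top0.png");s=cv2.imread("pics/side0.png")
def bx(P,d): return [(W(Q[P],tabbox(d)),(0,0,255)),(W(Q[P],box((.005,.155),(-.09,.09),(0,.115))),(0,200,0)),(W(Q[P],box((-.065,-.055),(-.094,.094),(.095,.105))),(255,100,0))]
A=bx("A",0);B=bx("B",.041)
draw(t,"top",A,(340,115,470,245),"pics/oAt.png",k=4)
draw(t,"top",B,(185,120,315,250),"pics/oBt.png",k=4)
draw(s,"side",A,(250,130,390,240),"pics/oAs.png",k=4,al=1.2)
draw(s,"side",B,(150,215,310,330),"pics/oBs.png",k=4,al=1.2)
a=[cv2.imread(f"pics/o{n}.png") for n in("At","Bt","As","Bs")]
cv2.imwrite("pics/o_t.png",cv2.resize(np.hstack(a[:2]),(800,400)))
E
```

```text
(no output)
```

View pics/o_t.png

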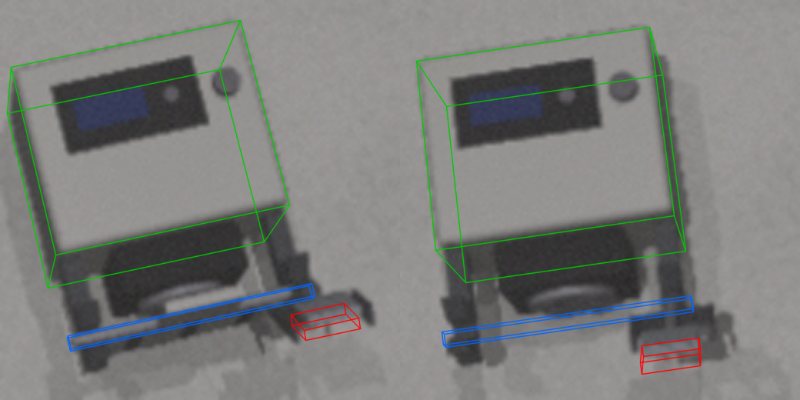

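View pics/oAs.png

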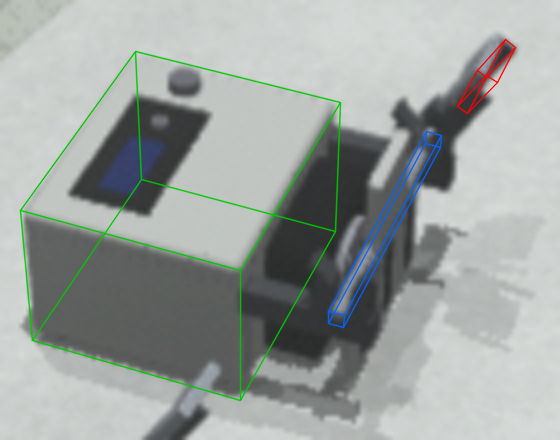

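View pics/oBs.png

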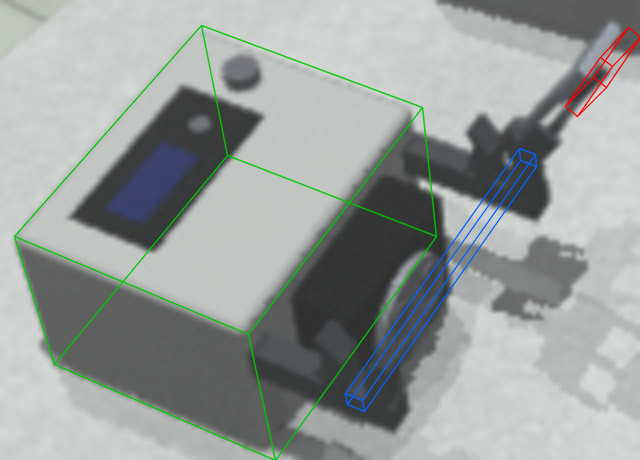

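Run:
```python
from ov import *
t=cv2.imread("pics/top0.png");s=cv2.imread("pics/side0.png")
def bx(P,d): return [(W(Q[P],tabbox(d,x0=-.09)),(0,0,255)),(W(Q[P],box((-.065,-.055),(-.094,.094),(.095,.105))),(255,100,0))]
A=bx("A",0);B=bx("B",.041)
R=[("top",t,A,(415,195,465,235)),("top",t,B,(255,210,305,250)),("side",s,A,(340,130,390,170)),("side",s,B,(265,215,315,255))]
rows=[]
for n,im,b,roi in R:
    al=1.8 if n=="top" else 1.2
    draw(im,n,[],roi,"pics/_a.png",k=8,al=al); draw(im,n,b,roi,"pics/_b.png",k=8,al=al)
    rows.append(np.hstack([cv2.imread("pics/_a.png"),cv2.imread("pics/_b.png")]))
cv2.imwrite("pics/z1.png",cv2.resize(np.vstack(rows[:2]),(750,600)));cv2.imwrite("pics/z2.png",cv2.resize(np.vstack(rows[2:]),(750,600)))
```

```text
(no output)
```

View pics/z1.png

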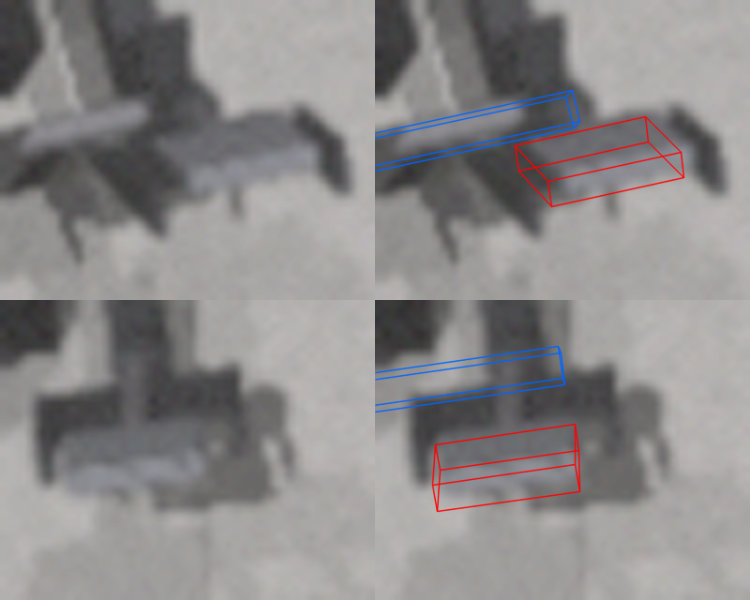

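View pics/z2.png

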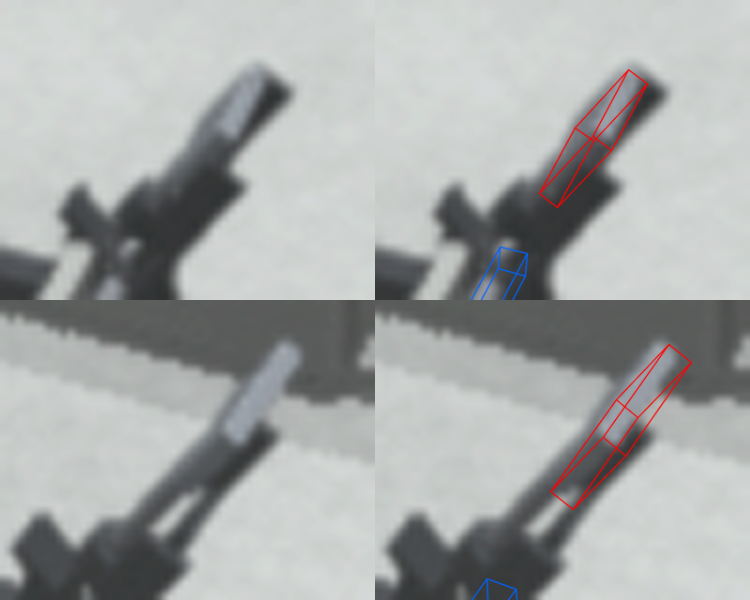

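Run:
```python
from ov import *
np.set_printoptions(precision=4,suppress=True)
e=lambda d,x0:[[x0-d/2-.0075,-.08,.1745+.866*d+.013]]
print(tri("top",(272.5,232.2),"side",(299.8,226.8)), W(Q["B"],e(.041,-.09)))
# end face centre height should be .223
print(atz("top",(272.5,232.2),.223),atz("side",(299.8,226.8),.223))
print("A",atz("top",(448.1,217.4),.1875),W(Q["A"],e(0,-.09)))
for i in range(3):
  for cam in("top","side"):
    robot.snapshot(cam)
    for t in("guard_bar","guard_rib","pin_b_tab","bottle_tall","jar_low","beaker")[:6 if i==0 else 3]:
        for r in robot.spot_in(cam,t)[:2]:
            if r["score"]>.4: print(cam,t,round(r["score"],2),c2w(cam,r["centre"]))
```

```text
(array([0.5476, 0.0895, 0.2226]), np.float64(0.0015392241821367608)) [[0.5432 0.0909 0.223 ]]
[0.5482 0.0898 0.223 ] [0.5466 0.0897 0.223 ]
A [ 0.5773 -0.2866  0.1875] [[ 0.5751 -0.2834  0.1875]]
top guard_bar 0.66 [ 0.5978 -0.1958  0.1065]
top guard_rib 0.55 [ 0.5954 -0.1935  0.1   ]
top pin_b_tab 0.56 [0.5493 0.0886 0.22  ]
top bottle_tall 0.64 [0.4432 0.4365 0.1027]
top jar_low 0.96 [ 0.4447 -0.3959  0.084 ]
top beaker 0.86 [0.4377 0.0245 0.0033]
side guard_bar 0.92 [ 0.5965 -0.1975  0.1041]
side guard_rib 0.68 [ 0.5957 -0.1999  0.1051]
side pin_b_tab 0.72 [0.5537 0.0991 0.2131]
side bottle_tall 0.72 [0.4379 0.0125 0.0407]
side bottle_tall 0.56 [0.4365 0.4654 0.0969]
side jar_low 0.96 [ 0.4425 -0.3852  0.0602]
side beaker 0.79 [0.4377 0.0122 0.0389]
top guard_bar 0.81 [ 0.5966 -0.2004  0.1041]
top guard_bar 0.5 [0.5511 0.0902 0.219 ]
top guard_rib 0.88 [ 0.5964 -0.1932  0.1042]
top pin_b_tab 0.76 [0.5488 0.0897 0.2199]
side guard_bar 0.77 [ 0.5941 -0.1927  0.1024]
side guard_rib 0.9 [ 0.5914 -0.2     0.106 ]
side pin_b_tab 0.71 [0.5484 0.099  0.2129]
top guard_bar 0.66 [ 0.5977 -0.2008  0.102 ]
top guard_rib 0.88 [ 0.5986 -0.1964  0.1013]
top pin_b_tab 0.52 [0.5499 0.0888 0.2199]
side guard_bar 0.6 [ 0.5954 -0.1976  0.1021]
side guard_rib 0.66 [ 0.5928 -0.1979  0.1054]
side pin_b_tab 0.64 [0.5516 0.0974 0.2121]
```

```bash
cat > plan.py <<'E'
from h import *
np.set_printoptions(precision=4,suppress=True)
def plan(tcp,rpy,n=None,vmax=.045,wmax=.14,o=.094,quiet=False):
    ob=robot.get_obs(); p0=np.array(ob["tool_pos"]);R0=Ro.from_euler("xyz",ob["ee_rot"]);R1=Ro.from_euler("xyz",rpy)
    rv=(R0.inv()*R1).as_rotvec(); d=np.array(tcp)-p0
    if n is None: n=int(np.ceil(max(np.linalg.norm(d)/vmax,np.linalg.norm(rv)/wmax,1)))
    print("t",ob["time"],"n",n,"tool shift",R0.inv().apply(d),"turn",rv,"F",ob["wrist_force"].round(1))
    for i in range(n):
        Ri=R0*Ro.from_rotvec(rv*i/n); s=Ri.inv().apply(d/n)
        print(" ".join("%.4g"%round(x,4) for x in np.r_[rv/n,s,o]),end="; ")
    print()
def pumpR(yaw,slant=0): return [-np.pi/2,-slant,yaw]
def pinax(yaw): return np.array([-.5*np.cos(yaw),-.5*np.sin(yaw),np.sqrt(.75)])
YA,YB=.1905,.1172
TA=np.array([.5844,-.2846,.1745])   # grip pt A home
E
python3 - <<'E'
from plan import *
g=TA+.1*pinax(YA)
plan(g-.0188*pinax(YA),pumpR(YA,np.pi/6))
E
```

```text
t 2.2 n 12 tool shift [-0.1451 -0.0393  0.4669] turn [ 0.4023 -1.5011 -0.415 ] F [-0.2 -0.  -0. ]
0.0335 -0.1251 -0.0346 -0.0121 -0.0033 0.0389 0.094; 0.0335 -0.1251 -0.0346 -0.007 -0.0023 0.0402 0.094; 0.0335 -0.1251 -0.0346 -0.0019 -0.0011 0.0408 0.094; 0.0335 -0.1251 -0.0346 0.0032 0.0003 0.0407 0.094; 0.0335 -0.1251 -0.0346 0.0082 0.0019 0.04 0.094; 0.0335 -0.1251 -0.0346 0.0131 0.0036 0.0386 0.094; 0.0335 -0.1251 -0.0346 0.0176 0.0053 0.0365 0.094; 0.0335 -0.1251 -0.0346 0.0218 0.0072 0.0338 0.094; 0.0335 -0.1251 -0.0346 0.0255 0.0091 0.0306 0.094; 0.0335 -0.1251 -0.0346 0.0288 0.011 0.0268 0.094; 0.0335 -0.1251 -0.0346 0.0315 0.0129 0.0227 0.094; 0.0335 -0.1251 -0.0346 0.0336 0.0147 0.0181 0.094;
```

Request:
{"fn": "arm_command", "kwargs": {
  "series": "0.0335 -0.125 -0.0346 -0.012 -0.003 0.039 0.04; 0.0335 -0.125 -0.0346 -0.007 -0.002 0.040 0.04; 0.0335 -0.125 -0.0346 -0.002 -0.001 0.041 0.04; 0.0335 -0.125 -0.0346 0.003 0 0.041 0.04; 0.0335 -0.125 -0.0346 0.008 0.002 0.04 0.04; 0.0335 -0.125 -0.0346 0.013 0.004 0.0386 0.04; 0.0335 -0.125 -0.0346 0.0176 0.005 0.0365 0.04; 0.0335 -0.125 -0.0346 0.022 0.007 0.034 0.04; 0.0335 -0.125 -0.0346 0.0255 0.009 0.031 0.04; 0.0335 -0.125 -0.0346 0.029 0.011 0.027 0.04; 0.0335 -0.125 -0.0346 0.0315 0.013 0.023 0.04; 0.0335 -0.125 -0.0346 0.034 0.015 0.018 0.04"
}}

```text
time: 3.4
tool_pos: [0.5513, -0.2727, 0.2493]
ee_rot: [-1.596, -0.539, 0.255]
wrist_force: [-0.2, -0.8, 0.4]
width: 0.0401
```

Run:
```python
from plan import *
g=TA+.1*pinax(YA)
plan(g-.0188*pinax(YA),pumpR(YA,np.pi/6),o=.034)
ob=robot.get_obs();print(ob["tool_pos"],ob["ee_rot"],ob["joint_positions"],ob["width"])
```

```text
t 3.4 n 1 tool shift [-0.0121 -0.0016 -0.0173] turn [-0.0076  0.0556  0.0165] F [-0.2 -0.8  0.4]
-0.0076 0.0556 0.0165 -0.0121 -0.0016 -0.0173 0.034; 
[ 0.5513 -0.2727  0.2493] [-1.5961 -0.5394  0.2553] [-0.8071 -0.0544  1.5263  0.46    1.3837 -1.0762] 0.04007570657172967
```

Request:
{"fn": "arm_command", "kwargs": {
  "series": "-0.0076 0.0556 0.0165 -0.012 -0.0016 -0.0173 0.034; 0 0 0 0 0 0 0.034"
}}

```text
time: 3.6
tool_pos: [0.5475, -0.2889, 0.2445]
ee_rot: [-1.569, -0.524, 0.197]
wrist_force: [0.6, -0.3, -0.7]
width: 0.0341
```

Run:
```python
from plan import *
g=TA+.1*pinax(YA)
plan(g-.0188*pinax(YA),pumpR(YA,np.pi/6),o=.034)
a=robot.snapshot("top");b=robot.snapshot("side")
cv2.imwrite("pics/t1.png",a);cv2.imwrite("pics/s1.png",b)
ob=robot.get_obs();R=Ro.from_euler("xyz",ob["ee_rot"]).as_matrix();p=ob["tool_pos"]
pts=np.array([p,p-.0188*R[:,1],p-.0188*R[:,1]-.06*R[:,1],p-.078*R[:,1]-.0188*R[:,1]])
z=lambda im,cam,roi,al:None
def mk(im,cam,roi,al,k=5):
    x0,y0,x1,y1=roi
    v=cv2.convertScaleAbs(cv2.resize(im[y0:y1,x0:x1],None,fx=k,fy=k,interpolation=cv2.INTER_CUBIC),alpha=al)
    for q in proj(cam,pts): cv2.circle(v,tuple(int(c) for c in (q-[x0,y0]+.5)*k),3,(0,0,255),1)
    return v
cv2.imwrite("pics/m1.png",np.hstack([mk(a,"top",(400,150,480,260),1.8),mk(b,"side",(330,90,410,200),1.2)]))
```

```text
t 3.6 n 1 tool shift [-0.003  -0.0021 -0.0028] turn [-0.0049  0.006   0.0007] F [ 0.6 -0.3 -0.7]
-0.0049 0.006 0.0007 -0.003 -0.0021 -0.0028 0.034;
```

View pics/m1.png

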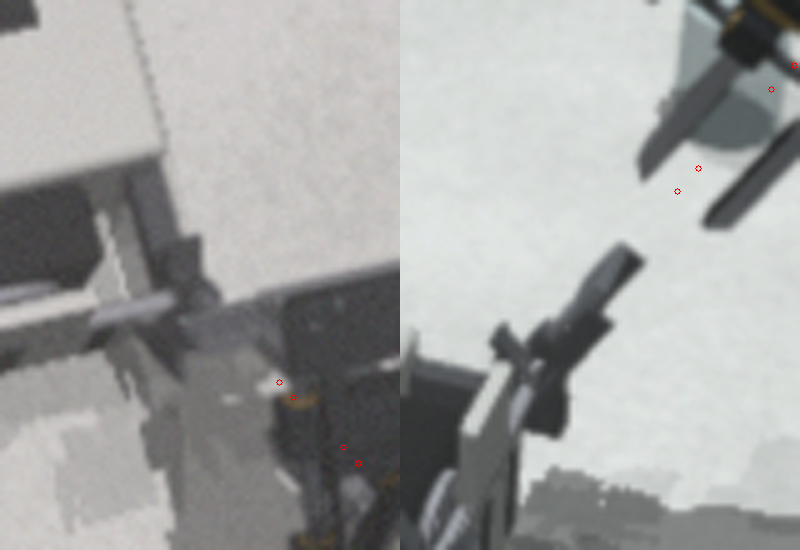

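View pics/s1.png

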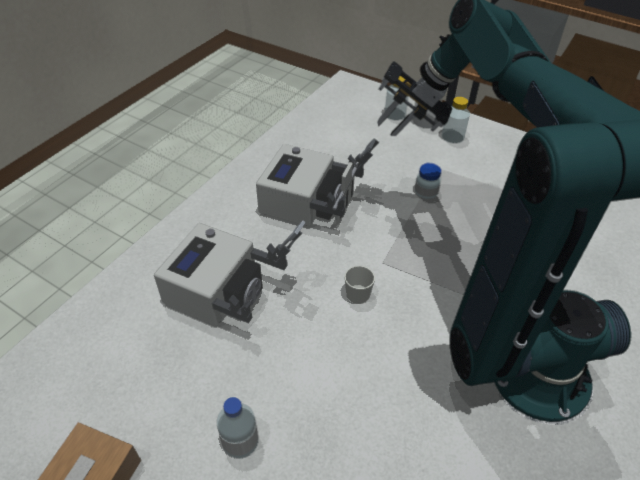

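Request:
{"fn": "arm_command", "kwargs": {
  "series": "-0.005 0.006 0.001 -0.003 0.02 -0.003 0.034; 0 0 0 0 0.025 0 0.034; 0 0 0 0 0.025 0 0.034; 0 0 0 0 0.02 0 0.034; 0 0 0 0 0.005 0 0.034; 0 0 0 0 0 0 0.034"
}}

```text
time: 4.3
tool_pos: [0.5924, -0.2835, 0.1638]
ee_rot: [-1.578, -0.53, 0.193]
wrist_force: [-0.1, -0.7, 0.2]
width: 0.0336
```

```bash
cat > look.py <<'E'
from plan import *
import sys
def look(name,troi,sroi,k=5,extra=None):
    a=robot.snapshot("top");b=robot.snapshot("side")
    cv2.imwrite(f"pics/{name}_t.png",a);cv2.imwrite(f"pics/{name}_s.png",b)
    ob=robot.get_obs();R=Ro.from_euler("xyz",ob["ee_rot"]).as_matrix();p=ob["tool_pos"]
    pts=np.array([p,p-.0188*R[:,1]]) if extra is None else extra
    def mk(im,cam,roi,al):
        x0,y0,x1,y1=roi
        v=cv2.convertScaleAbs(cv2.resize(im[y0:y1,x0:x1],None,fx=k,fy=k,interpolation=cv2.INTER_CUBIC),alpha=al)
        for q in proj(cam,pts): cv2.circle(v,tuple(int(c) for c in (q-[x0,y0]+.5)*k),3,(0,0,255),1)
        return v
    cv2.imwrite(f"pics/{name}.png",np.hstack([mk(a,"top",troi,1.8),mk(b,"side",sroi,1.2)]))
E
python3 - <<'E'
from look import *
plan(TA-.0188*pinax(YA),pumpR(YA,np.pi/6),o=.034)
look("g1",(400,150,480,260),(330,90,410,200))
E
```

```text
t 4.3 n 1 tool shift [-0.0017  0.0054  0.0005] turn [0.0058 0.002  0.0062] F [-0.1 -0.7  0.2]
0.0058 0.002 0.0062 -0.0017 0.0054 0.0005 0.034;
```

View pics/g1.png

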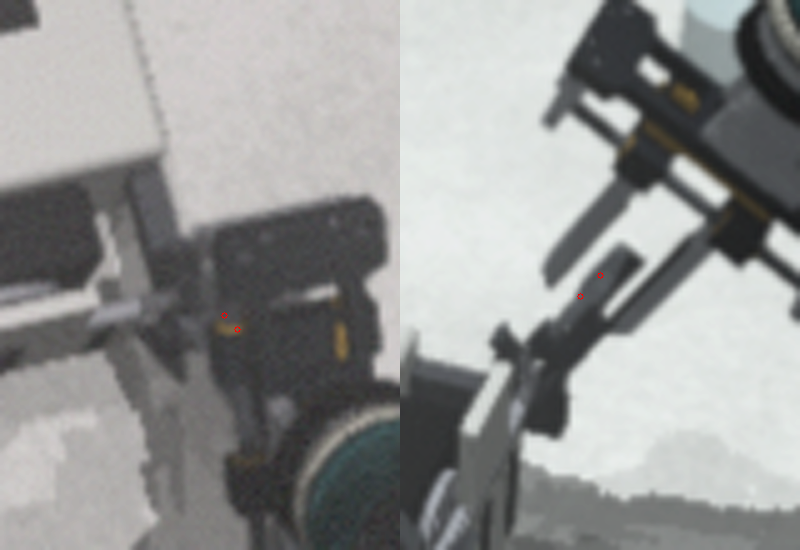

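Request:
{"fn": "arm_command", "kwargs": {
  "series": "0 0 0 -0.003 0.004 0 0.034; 0 0 0 0 0 0 0; 0 0 0 0 0 0 0; 0 0 0 0 0 0 0; 0 0 0 0 0 0 0; 0 0 0 0 0 0 0"
}}

```text
time: 5.0
tool_pos: [0.5929, -0.286, 0.1649]
ee_rot: [-1.587, -0.536, 0.196]
wrist_force: [1.5, -0.2, -0.7]
width: 0.0081
```

Request:
{"fn": "arm_command", "kwargs": {
  "series": "0 0 0 0 -0.006 0 0; 0 0 0 0 -0.008 0 0; 0 0 0 0 -0.008 0 0; 0 0 0 0 -0.008 0 0; 0 0 0 0 -0.008 0 0; 0 0 0 0 -0.006 0 0; 0 0 0 0 0 0 0"
}}

```text
time: 5.7
tool_pos: [0.5725, -0.2904, 0.2005]
ee_rot: [-1.589, -0.538, 0.196]
wrist_force: [5.3, -0.4, -0.9]
width: 0.0077
```

Run:
```python
from look import *
ob=robot.get_obs();print(ob["tool_pos"],ob["wrist_force"],ob["width"], (ob["tool_pos"]-np.array([.5929,-.286,.1649]))@pinax(YA))
look("p1",(400,150,480,260),(330,90,410,200))
```

```text
[ 0.5725 -0.2904  0.2005] [ 5.342  -0.4498 -0.946 ] 0.007743176922648966 0.04126469651853998
```

View pics/p1.png

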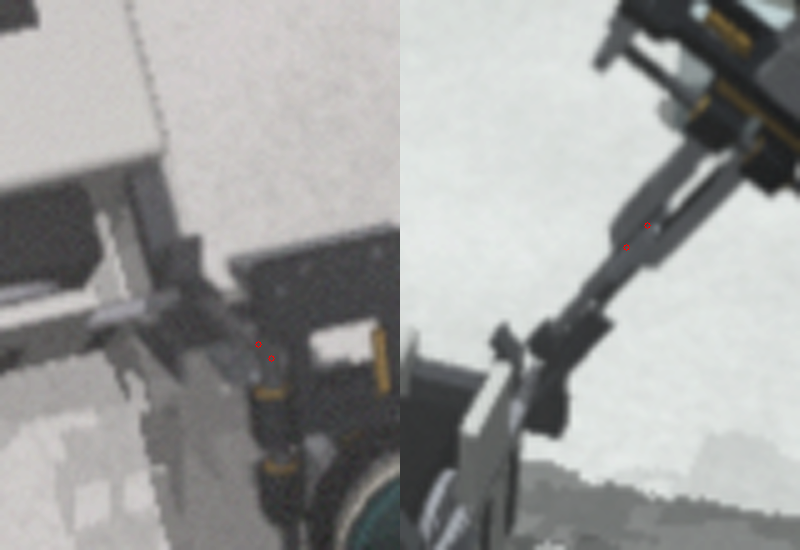

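Request:
{"fn": "arm_command", "kwargs": {
  "series": "0 0 0 0 0 0 0.03; 0 0 0 0 0 0 0.034; 0 0 0 0 0 0 0.034; 0 0 0 0 -0.02 0 0.034; 0 0 0 0 -0.03 0 0.034; 0 0 0 0 -0.03 0 0.04; 0 0 0 0 0 0 0.04"
}}

```text
time: 6.5
tool_pos: [0.5293, -0.2959, 0.2697]
ee_rot: [-1.583, -0.535, 0.193]
wrist_force: [0.2, -0.8, 0.6]
width: 0.0397
```

Run:
```python
from look import *
look("p2",(340,150,460,260),(300,90,400,200),k=4)
print(robot.get_obs()["wrist_force"])
for cam in("top","side"):
  for t in("guard_bar","guard_rib","pin_a_tab"):
    for r in robot.spot_in(cam,t)[:2]:
        if r["score"]>.4: print(cam,t,round(r["score"],2),c2w(cam,r["centre"]))
```

```text
[0.0127 0.3269 0.0714]
top guard_bar 0.74 [ 0.5938 -0.1982  0.1032]
top guard_rib 0.83 [ 0.5961 -0.1945  0.1011]
top pin_a_tab 0.53 [ 0.5704 -0.2852  0.2175]
side guard_bar 0.58 [ 0.5978 -0.1973  0.0987]
side guard_rib 0.8 [ 0.5937 -0.2003  0.1093]
side guard_rib 0.65 [0.5536 0.0989 0.2169]
side pin_a_tab 0.5 [ 0.5705 -0.2778  0.2041]
```

View pics/p2.png

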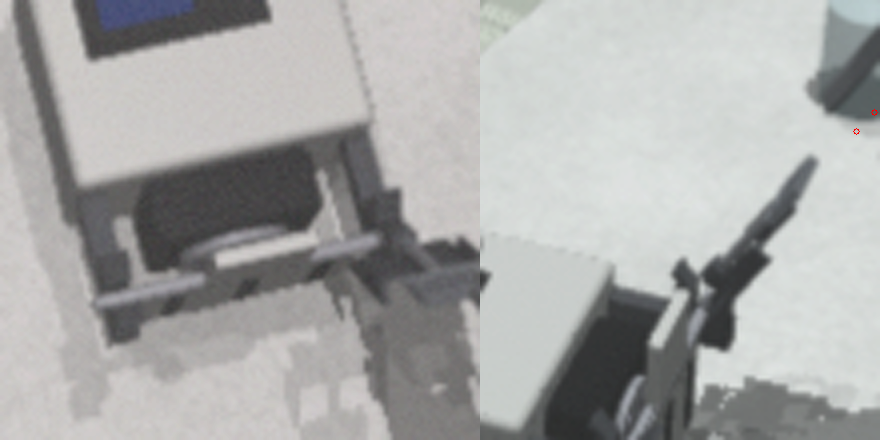

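Run:
```python
from look import *
from ov import W,Q
print(atz("top",(406.5,212),.154),tri("top",(406.5,212),"side",(347.5,169)))
# bar ends in top: left (97,302) right (380,240)
e=lambda u,v:(u/4+340-.5,v/4+150-.5)
l=atz("top",e(97,302),.104);r=atz("top",e(380,240),.104);print(l,r,(l+r)/2,np.linalg.norm(l-r),np.arctan2(-(l-r)[0],(l-r)[1]))
print(W(Q["A"],[[-.06,0,.154]]))
```

```text
[ 0.5984 -0.2017  0.154 ] (array([ 0.5986, -0.202 ,  0.152 ]), np.float64(0.0004328370615822427))
[ 0.5809 -0.1093  0.104 ] [ 0.6131 -0.2742  0.104 ] [ 0.597  -0.1918  0.104 ] 0.168016658635296 0.19309113686769286
[[ 0.5968 -0.1978  0.154 ]]
```

Run:
```python
from look import *
plan([.5987,-.2018,.30],pumpR(.192,0),o=.05)
```

```text
t 6.9 n 4 tool shift [0.0928 0.011  0.0771] turn [ 0.0014 -0.0023  0.5287] F [ 0.1 -0.5 -0.1]
0.0004 -0.0006 0.1322 0.0232 0.0028 0.0193 0.05; 0.0004 -0.0006 0.1322 0.0234 -0.0003 0.0193 0.05; 0.0004 -0.0006 0.1322 0.0231 -0.0034 0.0192 0.05; 0.0004 -0.0006 0.1322 0.0225 -0.0064 0.0192 0.05;
```

Request:
{"fn": "arm_command", "kwargs": {
  "series": "0 0 0 0 -0.03 0 0.05; 0 0 0.132 0.023 0 0.019 0.05; 0 0 0.132 0.023 0 0.019 0.05; 0 0 0.132 0.023 0 0.019 0.05; 0 0 0.132 0.023 0 0.019 0.05; 0 0 0 0 0 0 0.05"
}}

```text
time: 7.5
tool_pos: [0.5833, -0.2111, 0.3074]
ee_rot: [-1.562, 0.03, 0.169]
wrist_force: [-0.3, 0.1, -0.6]
width: 0.05
```

Run:
```python
from look import *
plan([.5987,-.2018,.20],pumpR(.192,0),o=.05)
```

```text
t 7.5 n 3 tool shift [0.0199 0.1069 0.0056] turn [-0.009  -0.0236 -0.0299] F [-0.3  0.1 -0.6]
-0.003 -0.0079 -0.01 0.0066 0.0356 0.0019 0.05; -0.003 -0.0079 -0.01 0.0063 0.0357 0.0019 0.05; -0.003 -0.0079 -0.01 0.006 0.0357 0.002 0.05;
```

Request:
{"fn": "arm_command", "kwargs": {
  "series": "-0.003 -0.008 -0.01 0.0066 0.035 0.002 0.05; -0.003 -0.008 -0.01 0.0063 0.035 0.002 0.05; -0.003 -0.008 -0.01 0.006 0.03 0.002 0.05; 0 0 0 0 0 0 0.05"
}}

```text
time: 7.9
tool_pos: [0.6021, -0.1992, 0.2]
ee_rot: [-1.569, -0.001, 0.199]
wrist_force: [-0.2, 0.3, -1.1]
width: 0.0502
```

Run:
```python
from look import *
plan([.5987,-.2018,.124],pumpR(.192,0),o=.05,n=4)
look("r1",(340,130,440,240),(300,90,400,200),k=4)
```

```text
t 7.9 n 4 tool shift [-0.0039  0.076  -0.002 ] turn [-0.0018  0.0072  0.0007] F [-0.2  0.3 -1.1]
-0.0005 0.0018 0.0002 -0.001 0.019 -0.0005 0.05; -0.0005 0.0018 0.0002 -0.001 0.019 -0.0005 0.05; -0.0005 0.0018 0.0002 -0.001 0.019 -0.0005 0.05; -0.0005 0.0018 0.0002 -0.001 0.019 -0.0005 0.05;
```

View pics/r1.png

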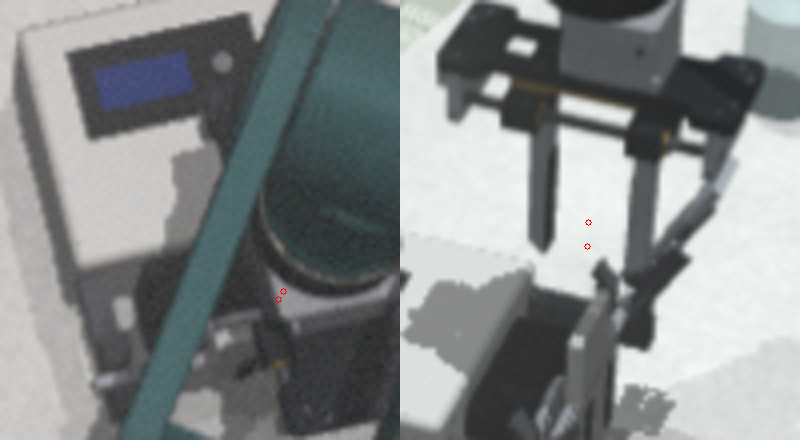

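Request:
{"fn": "arm_command", "kwargs": {
  "series": "-0.002 0.007 0 -0.004 0.02 -0.002 0.05; 0 0 0 0 0.02 0 0.05; 0 0 0 0 0.02 0 0.05; 0 0 0 0 0.014 0 0.05; 0 0 0 0 0 0 0.05"
}}

```text
time: 8.5
tool_pos: [0.6065, -0.2098, 0.1473]
ee_rot: [-1.593, -0.031, 0.187]
wrist_force: [0.2, 0.7, -0.4]
width: 0.0499
```

Run:
```python
from look import *
plan([.5987,-.2018,.124],pumpR(.192,0),o=.05,n=1)
```

```text
t 8.5 n 1 tool shift [-0.0069  0.0229  0.0099] turn [ 0.0219 -0.0053  0.0305] F [ 0.2  0.7 -0.4]
0.0219 -0.0053 0.0305 -0.0069 0.0229 0.0099 0.05;
```

Run:
```python
from look import *
ob=robot.get_obs();print(ob["joint_positions"],ob["joint_torque"],ob["wrist_force"],ob["wrist_torque"],ob["qvel"])
look("r2",(340,130,440,240),(300,90,400,200),k=4)
```

```text
[-0.4211  0.2792  1.2633 -0.0005  1.5616 -0.6078] [  0.0488 -42.5294 -30.4759   0.0518  -0.2468   0.0038] [ 0.219   0.7179 -0.3512] [ 0.0008 -0.0741  0.0029] [-0.0088 -0.0287 -0.0474 -0.0008  0.0102 -0.0018]
```

View pics/r2.png

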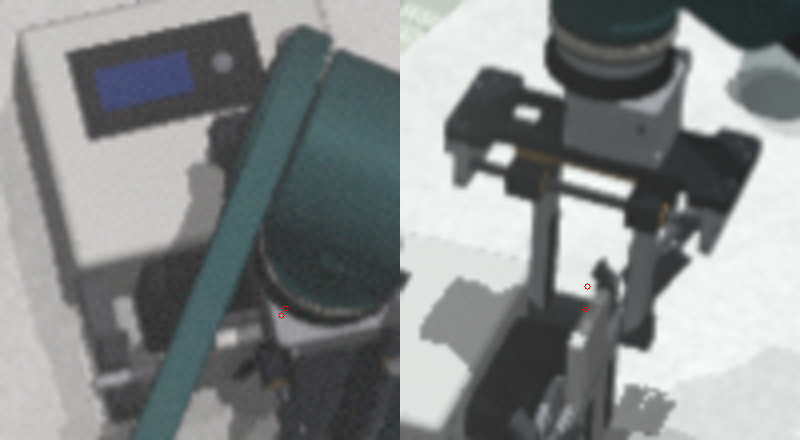

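View pics/r2_s.png

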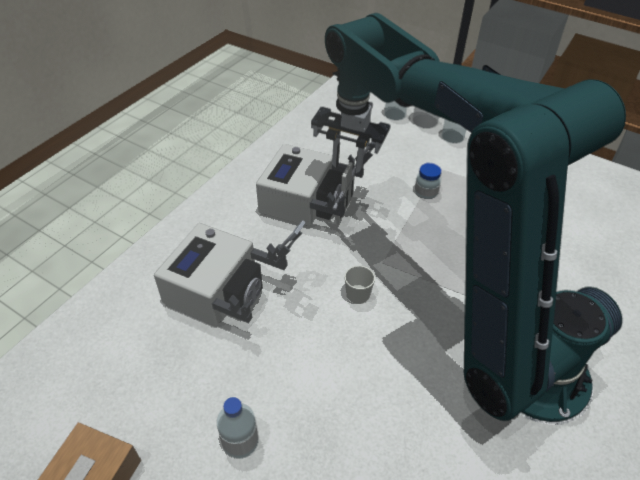

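Request:
{"fn": "arm_command", "kwargs": {
  "series": "0.022 -0.005 0.03 -0.007 0 0.01 0.05; 0 0 0 0 0 0 0.05; 0 0 0 0 0.012 0 0.05; 0 0 0 0 0 0 0.05"
}}

```text
time: 9.0
tool_pos: [0.6017, -0.2032, 0.1427]
ee_rot: [-1.579, -0.012, 0.192]
wrist_force: [-0.4, 0.2, -1.4]
width: 0.0499
```

Run:
```python
from look import *
plan([.5987,-.2018,.124],pumpR(.192,0),o=.05,n=1)
```

```text
t 9.0 n 1 tool shift [-0.0029  0.0186  0.0021] turn [ 0.0082 -0.0005  0.0122] F [-0.4  0.2 -1.4]
0.0082 -0.0005 0.0122 -0.0029 0.0186 0.0021 0.05;
```

Request:
{"fn": "arm_command", "kwargs": {
  "series": "0.008 0 0.012 -0.003 0.01 0.002 0.05; 0 0 0 0 0.01 0 0.05; 0 0 0 0 0.005 0 0.05; 0 0 0 0 0 0 0.05"
}}

```text
time: 9.4
tool_pos: [0.598, -0.202, 0.1146]
ee_rot: [-1.57, 0.001, 0.191]
wrist_force: [-0.5, 0.0, 0.3]
width: 0.0498
```

Run:
```python
from look import *
plan([.5987,-.2018,.124],pumpR(.192,0),o=.05,n=1)
```

```text
t 9.4 n 1 tool shift [ 0.0007 -0.0094  0.0001] turn [-0.0007 -0.0009 -0.0014] F [-0.5  0.   0.3]
-0.0007 -0.0009 -0.0014 0.0007 -0.0094 0.0001 0.05;
```

Request:
{"fn": "arm_command", "kwargs": {
  "series": "0 0 0 0 -0.003 0 0.05; 0 0 0 0 0 0 0; 0 0 0 0 0 0 0; 0 0 0 0 0 0 0; 0 0 0 0 0 0 0; 0 0 0 0 0 0 0; 0 0 0 0 0 0 0"
}}

```text
time: 10.1
tool_pos: [0.5995, -0.2021, 0.1189]
ee_rot: [-1.571, -0.003, 0.192]
wrist_force: [2.0, -0.3, -1.7]
width: 0.0096
```

Run:
```python
from look import *
plan([.5987,-.2018,.124],pumpR(.192,0),o=.0,n=1)
look("r3",(340,130,440,240),(300,90,400,200),k=4)
```

```text
t 10.1 n 1 tool shift [-0.0008 -0.0051  0.0004] turn [ 0.0007 -0.0001  0.0026] F [ 2.  -0.3 -1.7]
0.0007 -0.0001 0.0026 -0.0008 -0.0051 0.0004 0;
```

View pics/r3.png

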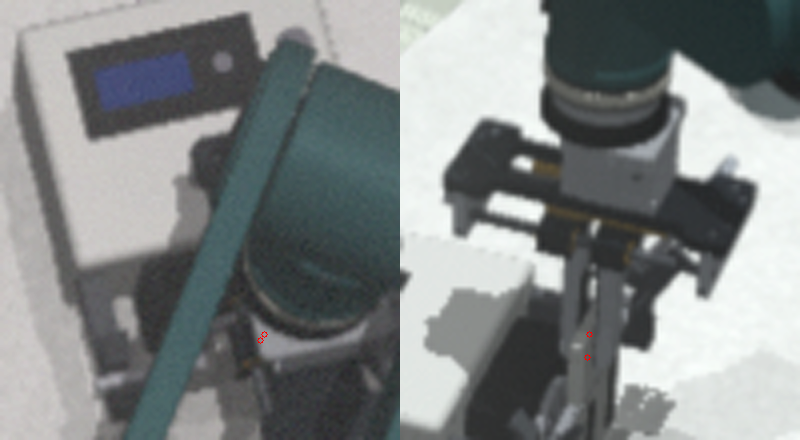

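Request:
{"fn": "arm_command", "kwargs": {
  "series": "0 0 0 0 -0.01 0 0; 0 0 0 0 -0.012 0 0; 0 0 0 0 -0.012 0 0; 0 0 0 0 -0.015 0 0; 0 0 0 0 -0.015 0 0; 0 0 0 0 0 0 0"
}}

```text
time: 10.8
tool_pos: [0.5969, -0.2019, 0.1872]
ee_rot: [-1.569, 0.004, 0.191]
wrist_force: [-0.5, 0.7, -1.1]
width: 0.0097
```

Run:
```python
from look import *
plan([.5987,-.2018,.34],pumpR(.192,0),o=.0)
look("r4",(340,130,440,240),(300,90,400,200),k=4)
```

```text
t 10.8 n 4 tool shift [ 0.0012 -0.1528 -0.    ] turn [-0.0015 -0.0015 -0.0041] F [-0.5  0.7 -1.1]
-0.0004 -0.0004 -0.001 0.0003 -0.0382 -0 0; -0.0004 -0.0004 -0.001 0.0003 -0.0382 -0 0; -0.0004 -0.0004 -0.001 0.0004 -0.0382 -0 0; -0.0004 -0.0004 -0.001 0.0004 -0.0382 -0 0;
```

View pics/r4.png

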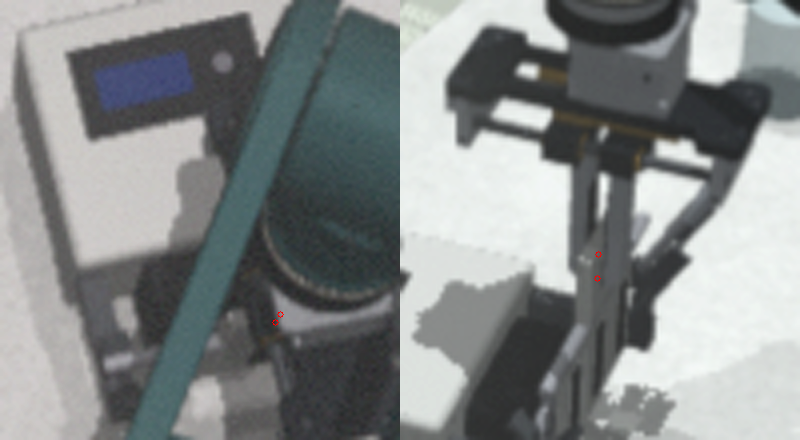

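Request:
{"fn": "arm_command", "kwargs": {
  "series": "0 0 0 0 -0.03 0 0; 0 0 0 0 -0.04 0 0; 0 0 0 0 -0.04 0 0; 0 0 0 0 -0.04 0 0; 0 0 0 0 -0.03 0 0; 0 0 0 0 0 0 0"
}}

```text
time: 11.5
tool_pos: [0.5946, -0.2013, 0.36]
ee_rot: [-1.556, 0.024, 0.189]
wrist_force: [0.4, -0.2, -1.5]
width: 0.0094
```

Run:
```python
from look import *
plan([.594,.176,.37],pumpR(.1187,0),o=.0,vmax=.032)
print(robot.get_obs()["tool_pos"])
```

```text
t 11.5 n 12 tool shift [ 0.0701 -0.0061  0.3708] turn [-0.0142  0.0704 -0.0243] F [ 0.4 -0.2 -1.5]
-0.0012 0.0059 -0.002 0.0058 -0.0005 0.0309 0; -0.0012 0.0059 -0.002 0.0057 -0.0005 0.0309 0; -0.0012 0.0059 -0.002 0.0055 -0.0006 0.031 0; -0.0012 0.0059 -0.002 0.0053 -0.0006 0.031 0; -0.0012 0.0059 -0.002 0.0051 -0.0006 0.031 0; -0.0012 0.0059 -0.002 0.0049 -0.0006 0.0311 0; -0.0012 0.0059 -0.002 0.0048 -0.0007 0.0311 0; -0.0012 0.0059 -0.002 0.0046 -0.0007 0.0311 0; -0.0012 0.0059 -0.002 0.0044 -0.0007 0.0311 0; -0.0012 0.0059 -0.002 0.0042 -0.0007 0.0312 0; -0.0012 0.0059 -0.002 0.004 -0.0008 0.0312 0; -0.0012 0.0059 -0.002 0.0039 -0.0008 0.0312 0; 
[ 0.5946 -0.2013  0.36  ]
```

Request:
{"fn": "arm_command", "kwargs": {
  "series": "-0.001 0.006 -0.002 0.006 -0.001 0.02 0; -0.001 0.006 -0.002 0.006 -0.001 0.03 0; -0.001 0.006 -0.002 0.006 -0.001 0.03 0; -0.001 0.006 -0.002 0.005 -0.001 0.03 0; -0.001 0.006 -0.002 0.005 -0.001 0.03 0; -0.001 0.006 -0.002 0.005 -0.001 0.03 0; -0.001 0.006 -0.002 0.005 -0.001 0.03 0; -0.001 0.006 -0.002 0.005 -0.001 0.03 0; -0.001 0.006 -0.002 0.004 -0.001 0.03 0; -0.001 0.006 -0.002 0.004 -0.001 0.03 0; -0.001 0.006 -0.002 0.004 -0.001 0.03 0; 0 0 0 0 0 0.02 0"
}}

```text
time: 12.7
tool_pos: [0.5919, 0.1508, 0.336]
ee_rot: [-1.561, 0.058, 0.108]
wrist_force: [0.8, -0.4, -2.1]
width: 0.0098
```

Run:
```python
from look import *
plan([.594,.176,.37],pumpR(.1187,0),o=.0,vmax=.032)
print(robot.get_obs()["tool_pos"])
```

```text
t 12.7 n 2 tool shift [ 0.0028 -0.034   0.0252] turn [-0.0099 -0.0113 -0.058 ] F [ 0.8 -0.4 -2.1]
-0.005 -0.0056 -0.029 0.0014 -0.017 0.0126 0; -0.005 -0.0056 -0.029 0.002 -0.017 0.0125 0; 
[0.5919 0.1508 0.336 ]
```

Request:
{"fn": "arm_command", "kwargs": {
  "series": "-0.005 -0.006 -0.029 0.002 -0.006 0.013 0; -0.005 -0.006 -0.029 0.002 -0.005 0.013 0; 0 0 0 0 0 0 0; 0 0 0 0 0 0 0"
}}

```text
time: 13.1
tool_pos: [0.5916, 0.1798, 0.3404]
ee_rot: [-1.573, 0.007, 0.123]
wrist_force: [0.2, 0.8, -2.1]
width: 0.0097
```

Run:
```python
from look import *
plan([.594,.176,.33],pumpR(.1187,0),o=.0,vmax=.032)
print(robot.get_obs()["tool_pos"],robot.get_obs()["ee_rot"])
look("q1",(170,120,330,260),(140,130,320,340),k=3)
```

```text
t 13.1 n 1 tool shift [ 0.002   0.0104 -0.004 ] turn [ 0.0026  0.0046 -0.0069] F [ 0.2  0.8 -2.1]
0.0026 0.0046 -0.0069 0.002 0.0104 -0.004 0; 
[0.5916 0.1798 0.3404] [-1.5734  0.0069  0.1233]Traceback (most recent call last):
  File "<stdin>", line 4, in <module>
  File "look.py", line 13, in look
    cv2.imwrite(f"pics/{name}.png",np.hstack([mk(a,"top",troi,1.8),mk(b,"side",sroi,1.2)]))
                                   ~~~~~~~~~^^^^^^^^^^^^^^^^^^^^^^^^^^^^^^^^^^^^^^^^^^^^^^
    return _nx.concatenate(arrs, 1, dtype=dtype, casting=casting)
           ~~~~~~~~~~~~~~~^^^^^^^^^^^^^^^^^^^^^^^^^^^^^^^^^^^^^^^
ValueError: all the input array dimensions except for the concatenation axis must match exactly, but along dimension 0, the array at index 0 has size 420 and the array at index 1 has size 630
```

Run:
```python
import cv2,numpy as np
a=cv2.imread("pics/q1_t.png");b=cv2.imread("pics/q1_s.png")
def z(im,r,s,al):
    x0,y0,x1,y1=r; return cv2.convertScaleAbs(cv2.resize(im[y0:y1,x0:x1],s,interpolation=cv2.INTER_CUBIC),alpha=al)
cv2.imwrite("pics/q1z.png",np.hstack([z(a,(180,120,310,270),(390,450),1.8),z(b,(150,140,320,340),(400,450),1.2)]))
```

```text
(no output)
```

View pics/q1z.png

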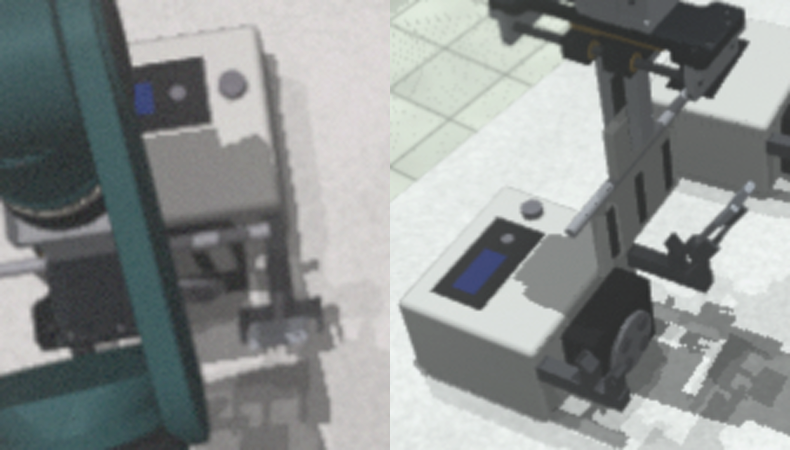

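Run:
```python
from ov import *
t=cv2.imread("pics/top0.png");s=cv2.imread("pics/side0.png")
np.set_printoptions(precision=4,suppress=True)
def rect(im,cam,q,z=.115,res=.0005):
    xs=np.arange(.015,.150,res);ys=np.arange(-.085,.085,res)
    X,Y=np.meshgrid(xs,ys,indexing="ij")
    p=proj(cam,W(q,np.c_[X.ravel(),Y.ravel(),np.full(X.size,z)])).reshape(X.shape+(2,)).astype(np.float32)
    return cv2.cvtColor(cv2.remap(im,p[...,0],p[...,1],cv2.INTER_CUBIC),cv2.COLOR_BGR2GRAY),xs,ys
for cam,im in(("top",t),("side",s)):
    q=Q["B"].copy()
    for it in range(4):
        a,xs,ys=rect(im,cam,Q["A"]);b,_,_=rect(im,cam,q)
        M=np.eye(2,3,dtype=np.float32)
        cc,M=cv2.findTransformECC(a,b,M,cv2.MOTION_EUCLIDEAN,(3,200,1e-7),None,5)
        # centre pt: a(u,v) <-> b(M(u,v)); u=col(y), v=row(x)
        def m(x,y):
            u=M@[ (y-ys[0])/.0005,(x-xs[0])/.0005,1]; return np.array([xs[0]+u[1]*.0005,ys[0]+u[0]*.0005])
        p0,p1=m(0,0),m(.1,0); d=p1-p0; th=np.arctan2(d[1],d[0])
        w=W(q,[[p0[0],p0[1],0]])[0]; q=np.array([w[0],w[1],q[2]+th])
    print(cam,cc,q)
    for P,c in(("B",q),): print("seatB, (given A fit seat",W(Q["A"],[[-.06,0,.1]]),")",W(c,[[-.06,0,.1]]))
```

```text
top 0.9969892212616318 [0.6531 0.1866 0.1102]
seatB, (given A fit seat [[ 0.5968 -0.1978  0.1   ]] ) [[0.5935 0.18   0.1   ]]
side 0.9963346199900435 [0.6531 0.186  0.1118]
seatB, (given A fit seat [[ 0.5968 -0.1978  0.1   ]] ) [[0.5935 0.1794 0.1   ]]
```

Run:
```python
from look import *
plan([.5957,.1785,.25],pumpR(.1125,0),o=.0,vmax=.032)
```

```text
t 13.2 n 3 tool shift [ 0.0042  0.0908 -0.0012] turn [ 0.0022  0.01   -0.0065] F [ 1.1 -0.4 -1.6]
0.0007 0.0033 -0.0022 0.0014 0.0303 -0.0004 0; 0.0007 0.0033 -0.0022 0.0014 0.0303 -0.0004 0; 0.0007 0.0033 -0.0022 0.0013 0.0303 -0.0004 0;
```

Request:
{"fn": "arm_command", "kwargs": {
  "series": "0.001 0.003 -0.002 0.001 0.02 0 0; 0.001 0.003 -0.002 0.001 0.025 0 0; 0 0.003 -0.002 0.001 0.025 0 0; 0 0 0 0 0.01 0 0; 0 0 0 0 0 0 0; 0 0 0 0 0 0 0"
}}

```text
time: 13.8
tool_pos: [0.5971, 0.1739, 0.2613]
ee_rot: [-1.572, -0.006, 0.105]
wrist_force: [0.0, -0.4, -0.6]
width: 0.01
```

Run:
```python
from look import *
plan([.5957,.1785,.25],pumpR(.1125,0),o=.0,vmax=.032)
plan([.5957,.1785,.17],pumpR(.1125,0),o=.0,vmax=.02)
```

```text
t 13.8 n 1 tool shift [-0.001   0.0113  0.0047] turn [ 0.0013 -0.008   0.0055] F [ 0.  -0.4 -0.6]
0.0013 -0.008 0.0055 -0.001 0.0113 0.0047 0; 
t 13.8 n 5 tool shift [-0.0014  0.0913  0.0049] turn [ 0.0013 -0.008   0.0055] F [ 0.  -0.4 -0.6]
0.0003 -0.0016 0.0011 -0.0003 0.0183 0.001 0; 0.0003 -0.0016 0.0011 -0.0003 0.0183 0.001 0; 0.0003 -0.0016 0.0011 -0.0002 0.0183 0.001 0; 0.0003 -0.0016 0.0011 -0.0002 0.0183 0.001 0; 0.0003 -0.0016 0.0011 -0.0002 0.0183 0.001 0;
```

Request:
{"fn": "arm_command", "kwargs": {
  "series": "0.001 -0.008 0.005 -0.001 0.01 0.005 0; 0 0 0 0 0 0 0; 0 0 0 0 0.015 0 0; 0 0 0 0 0.015 0 0; 0 0 0 0 0.012 0 0; 0 0 0 0 0 0 0; 0 0 0 0 0 0 0"
}}

```text
time: 14.5
tool_pos: [0.598, 0.1799, 0.2119]
ee_rot: [-1.57, -0.009, 0.114]
wrist_force: [0.0, 0.6, -2.5]
width: 0.0103
```

Run:
```python
from look import *
plan([.5957,.1785,.17],pumpR(.1125,0),o=.0,vmax=.02)
a=robot.snapshot("top");b=robot.snapshot("side")
def z(im,r,s,al):
    x0,y0,x1,y1=r; return cv2.convertScaleAbs(cv2.resize(im[y0:y1,x0:x1],s,interpolation=cv2.INTER_CUBIC),alpha=al)
cv2.imwrite("pics/q2_t.png",a);cv2.imwrite("pics/q2_s.png",b)
cv2.imwrite("pics/q2z.png",np.hstack([z(a,(180,150,310,270),(390,360),1.8),z(b,(190,190,330,330),(400,360),1.3)]))
```

```text
t 14.5 n 3 tool shift [-0.0029  0.0418 -0.0011] turn [-0.0006  0.0013  0.0094] F [ 0.   0.6 -2.5]
-0.0002 0.0004 0.0031 -0.001 0.0139 -0.0004 0; -0.0002 0.0004 0.0031 -0.0009 0.0139 -0.0004 0; -0.0002 0.0004 0.0031 -0.0009 0.014 -0.0004 0;
```

View pics/q2z.png

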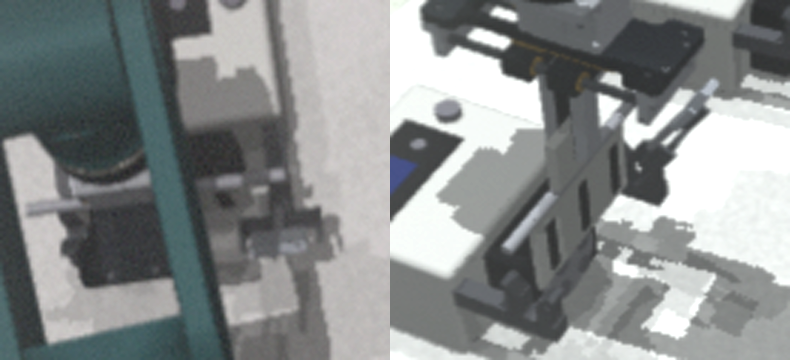

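Run:
```python
from look import *
l=atz("top",(188.5,219.5),.196);r=atz("top",(273.8,207.8),.196);print(l,r,(l+r)/2,np.linalg.norm(l-r),np.arctan2(-(l-r)[0],(l-r)[1]))
```

```text
[0.5856 0.273  0.196 ] [0.6061 0.0886 0.196 ] [0.5958 0.1808 0.196 ] 0.1855127532017553 0.11105030234423562
```

Request:
{"fn": "arm_command", "kwargs": {
  "series": "0 0 0.005 -0.002 0.01 -0.001 0; 0 0 0.004 -0.001 0.012 0 0; 0 0 0 0 0.012 0 0; 0 0 0 0 0.006 0 0; 0 0 0 0 0 0 0; 0 0 0 0 0 0 0"
}}

```text
time: 15.2
tool_pos: [0.5953, 0.1783, 0.1688]
ee_rot: [-1.57, -0.0, 0.113]
wrist_force: [0.9, -0.1, -1.9]
width: 0.0096
```

Run:
```python
from look import *
plan([.5957,.179,.14],pumpR(.1125,0),o=.0,vmax=.02)
a=robot.snapshot("top");b=robot.snapshot("side")
def z(im,r,s,al):
    x0,y0,x1,y1=r; return cv2.convertScaleAbs(cv2.resize(im[y0:y1,x0:x1],s,interpolation=cv2.INTER_CUBIC),alpha=al)
cv2.imwrite("pics/q3_t.png",a);cv2.imwrite("pics/q3_s.png",b)
cv2.imwrite("pics/q3z.png",np.hstack([z(a,(180,150,310,270),(390,360),1.8),z(b,(190,190,330,330),(400,360),1.3)]))
```

```text
t 15.2 n 2 tool shift [0.0004 0.0288 0.0006] turn [-0.0006  0.0009  0.0003] F [ 0.9 -0.1 -1.9]
-0.0003 0.0005 0.0002 0.0002 0.0144 0.0003 0; -0.0003 0.0005 0.0002 0.0002 0.0144 0.0003 0;
```

View pics/q3z.png

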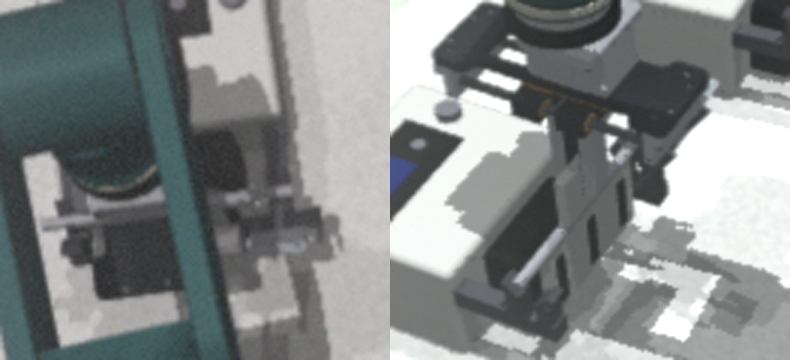

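Well aligned (bar end above the left hook in the side view). Lowering slowly into the slots, watching the force.

Request:
{"fn": "arm_command", "kwargs": {
  "series": "0 0 0 0 0.008 0 0; 0 0 0 0 0.008 0 0; 0 0 0 0 0.008 0 0; 0 0 0 0 0.004 0 0; 0 0 0 0 0 0 0; 0 0 0 0 0 0 0"
}}

```text
time: 15.9
tool_pos: [0.5959, 0.1785, 0.1394]
ee_rot: [-1.57, -0.002, 0.114]
wrist_force: [-0.4, -0.2, -2.7]
width: 0.0094
```

Run:
```python
from look import *
plan([.5957,.179,.119],pumpR(.1125,0),o=.0,vmax=.02)
```

```text
t 15.9 n 2 tool shift [-0.0002  0.0204  0.0005] turn [-0.0008  0.001   0.0024] F [-0.4 -0.2 -2.7]
-0.0004 0.0005 0.0012 -0.0001 0.0102 0.0002 0; -0.0004 0.0005 0.0012 -0.0001 0.0102 0.0002 0;
```

Request:
{"fn": "arm_command", "kwargs": {
  "series": "0 0 0.002 0 0.006 0 0; 0 0 0 0 0.006 0 0; 0 0 0 0 0.005 0 0; 0 0 0 0 0 0 0; 0 0 0 0 0 0 0"
}}

```text
time: 16.4
tool_pos: [0.5962, 0.1786, 0.1213]
ee_rot: [-1.57, -0.001, 0.114]
wrist_force: [-0.1, -0.4, -1.2]
width: 0.0095
```

Run:
```python
from look import *
plan([.5957,.179,.119],pumpR(.1125,0),o=.0,vmax=.02)
print(robot.get_obs()["tool_pos"])
```

```text
t 16.4 n 1 tool shift [-0.0005  0.0023  0.0005] turn [-0.0009  0.0011  0.001 ] F [-0.1 -0.4 -1.2]
-0.0009 0.0011 0.001 -0.0005 0.0023 0.0005 0; 
[0.5962 0.1786 0.1213]
```

Request:
{"fn": "arm_command", "kwargs": {
  "series": "0 0 0 0 0.002 0 0; 0 0 0 0 0.001 0 0; 0 0 0 0 0 0 0"
}}

```text
time: 16.7
tool_pos: [0.5966, 0.1787, 0.1192]
ee_rot: [-1.57, -0.003, 0.114]
wrist_force: [0.3, 0.1, -1.3]
width: 0.0097
```

Run:
```python
from look import *
plan([.5957,.179,.119],pumpR(.1125,0),o=.0,vmax=.02)
a=robot.snapshot("top");b=robot.snapshot("side")
def z(im,r,s,al):
    x0,y0,x1,y1=r; return cv2.convertScaleAbs(cv2.resize(im[y0:y1,x0:x1],s,interpolation=cv2.INTER_CUBIC),alpha=al)
cv2.imwrite("pics/q4_t.png",a);cv2.imwrite("pics/q4_s.png",b)
cv2.imwrite("pics/q4z.png",np.hstack([z(a,(180,150,310,270),(390,360),1.8),z(b,(190,190,330,330),(400,360),1.3)]))
```

```text
t 16.7 n 1 tool shift [-0.0009  0.0002  0.0004] turn [-0.0009  0.0011  0.0025] F [ 0.3  0.1 -1.3]
-0.0009 0.0011 0.0025 -0.0009 0.0002 0.0004 0;
```

View pics/q4z.png

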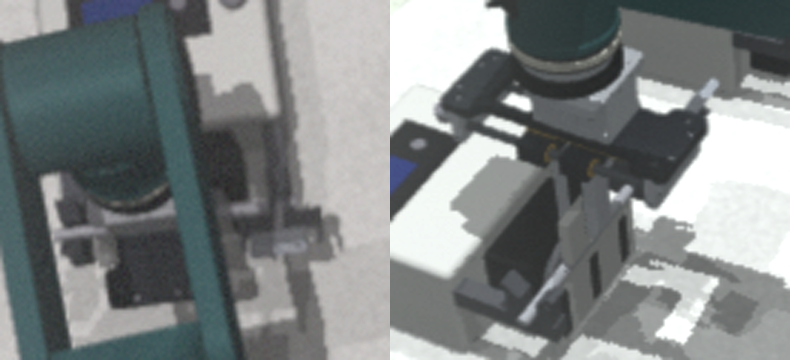

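Request:
{"fn": "arm_command", "kwargs": {
  "series": "0 0 0 -0.001 0.002 0 0; 0 0 0 0 0 0 0.02; 0 0 0 0 0 0 0.04; 0 0 0 0 0 0 0.05; 0 0 0 0 0 0 0.05"
}}

```text
time: 17.3
tool_pos: [0.5973, 0.1789, 0.1201]
ee_rot: [-1.569, -0.009, 0.114]
wrist_force: [0.3, -0.1, -1.0]
width: 0.0381
```

Run:
```python
from look import *
plan([.5957,.179,.25],pumpR(.1125,0),o=.05,vmax=.03)
```

```text
t 17.3 n 5 tool shift [-0.0005 -0.1299  0.0004] turn [-0.0014  0.0011  0.0085] F [ 0.3 -0.1 -1. ]
-0.0003 0.0002 0.0017 -0.0001 -0.026 0.0001 0.05; -0.0003 0.0002 0.0017 -0.0001 -0.026 0.0001 0.05; -0.0003 0.0002 0.0017 -0.0002 -0.026 0.0001 0.05; -0.0003 0.0002 0.0017 -0.0002 -0.026 0.0001 0.05; -0.0003 0.0002 0.0017 -0.0003 -0.026 0.0001 0.05;
```

Request:
{"fn": "arm_command", "kwargs": {
  "series": "0 0 0.002 0 -0.015 0 0.05; 0 0 0.002 0 -0.02 0 0.05; 0 0 0.002 0 -0.03 0 0.05; 0 0 0.002 0 -0.03 0 0.05; 0 0 0 0 -0.03 0 0.03; 0 0 0 0 -0.02 0 0; 0 0 0 0 0 0 0"
}}

```text
time: 18.0
tool_pos: [0.5956, 0.1784, 0.2664]
ee_rot: [-1.57, 0.007, 0.114]
wrist_force: [-0.4, 1.0, 0.7]
width: 0.0292
```

Run:
```python
from look import *
plan([.509,.087,.290],pumpR(.111,np.pi/6),o=.0,vmax=.03)
a=robot.snapshot("top");b=robot.snapshot("side")
def z(im,r,s,al):
    x0,y0,x1,y1=r; return cv2.convertScaleAbs(cv2.resize(im[y0:y1,x0:x1],s,interpolation=cv2.INTER_CUBIC),alpha=al)
cv2.imwrite("pics/q5_t.png",a);cv2.imwrite("pics/q5_s.png",b)
cv2.imwrite("pics/q5z.png",np.hstack([z(a,(180,150,310,270),(390,360),1.8),z(b,(190,190,330,330),(400,360),1.3)]))
```

```text
t 18.0 n 5 tool shift [-0.0966 -0.0229 -0.081 ] turn [-0.0016  0.0023 -0.531 ] F [-0.4  1.   0.7]
-0.0003 0.0005 -0.1062 -0.0193 -0.0046 -0.0162 0; -0.0003 0.0005 -0.1062 -0.0187 -0.0066 -0.0162 0; -0.0003 0.0005 -0.1062 -0.0179 -0.0085 -0.0162 0; -0.0003 0.0005 -0.1062 -0.0169 -0.0104 -0.0162 0; -0.0003 0.0005 -0.1062 -0.0157 -0.0121 -0.0162 0;
```

View pics/q5z.png

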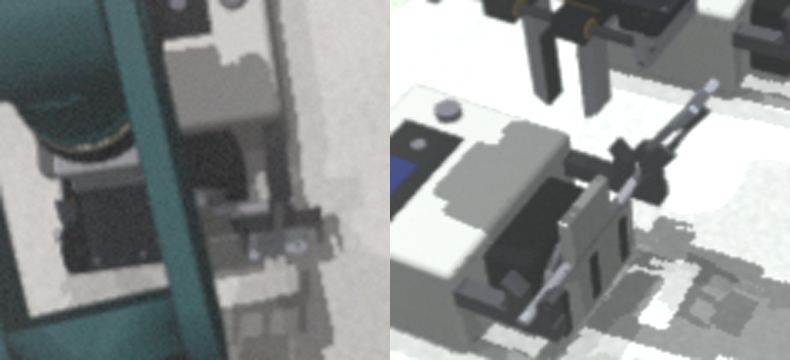

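Request:
{"fn": "arm_command", "kwargs": {
  "series": "0 0 0 0 -0.02 0 0; 0 0 -0.106 -0.019 -0.003 -0.016 0; 0 0 -0.106 -0.019 -0.004 -0.016 0; 0 0 -0.106 -0.018 -0.004 -0.016 0; 0 0 -0.106 -0.017 -0.005 -0.016 0; 0 0 -0.106 -0.016 -0.005 -0.016 0; 0 0 0 0 0 0 0; 0 0 0 0 0 0 0"
}}

```text
time: 18.9
tool_pos: [0.5069, 0.0856, 0.2537]
ee_rot: [-1.573, -0.49, 0.115]
wrist_force: [0.1, 0.3, 0.8]
width: 0.0005
```

Run:
```python
from look import *
end=np.array([.549,.091,.223])
plan(end+.04*pinax(.111),pumpR(.111,np.pi/6),o=.0,vmax=.03)
print(robot.get_obs()["tool_pos"],robot.get_obs()["ee_rot"])
a=robot.snapshot("top");b=robot.snapshot("side")
def z(im,r,s,al):
    x0,y0,x1,y1=r; return cv2.convertScaleAbs(cv2.resize(im[y0:y1,x0:x1],s,interpolation=cv2.INTER_CUBIC),alpha=al)
cv2.imwrite("pics/q6_t.png",a);cv2.imwrite("pics/q6_s.png",b)
cv2.imwrite("pics/q6z.png",np.hstack([z(a,(180,120,310,260),(390,420),1.8),z(b,(190,170,330,320),(392,420),1.3)]))
```

```text
t 18.9 n 1 tool shift [0.0217 0.0071 0.0006] turn [ 0.0003  0.0031 -0.0337] F [0.1 0.3 0.8]
0.0003 0.0031 -0.0337 0.0217 0.0071 0.0006 0; 
[0.5069 0.0856 0.2537] [-1.5728 -0.4899  0.1145]
```

View pics/q6z.png

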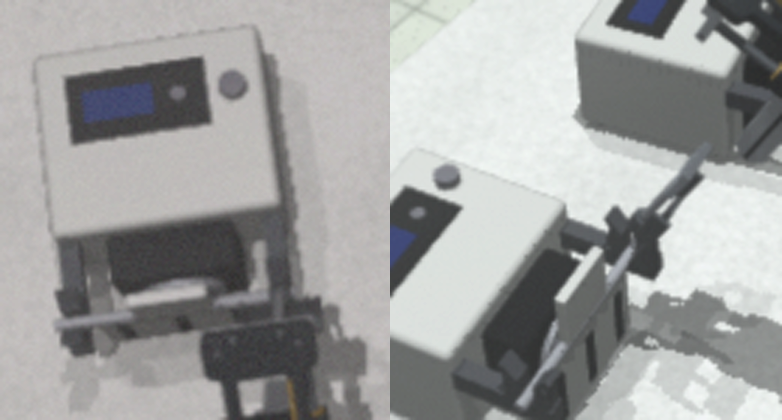

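Request:
{"fn": "arm_command", "kwargs": {
  "series": "0 0.003 -0.033 0.02 0 0 0; 0 0 0 0 0 0 0; 0 0 0 0 0 0 0"
}}

```text
time: 19.3
tool_pos: [0.5303, 0.0898, 0.2657]
ee_rot: [-1.571, -0.522, 0.114]
wrist_force: [-0.1, -0.2, 0.4]
width: 0.0004
```

Run:
```python
from look import *
end=np.array([.549,.091,.223])
plan(end+.04*pinax(.111),pumpR(.111,np.pi/6),o=.0,vmax=.03)
plan(end,pumpR(.111,np.pi/6),o=.0,vmax=.03)
print(robot.get_obs()["tool_pos"],robot.get_obs()["ee_rot"])
a=robot.snapshot("top");b=robot.snapshot("side")
def z(im,r,s,al):
    x0,y0,x1,y1=r; return cv2.convertScaleAbs(cv2.resize(im[y0:y1,x0:x1],s,interpolation=cv2.INTER_CUBIC),alpha=al)
cv2.imwrite("pics/q7_t.png",a);cv2.imwrite("pics/q7_s.png",b)
cv2.imwrite("pics/q7z.png",np.hstack([z(a,(230,180,310,260),(400,400),1.8),z(b,(250,170,350,270),(400,400),1.2)]))
```

```text
t 19.3 n 1 tool shift [-0.0051  0.0063 -0.0009] turn [-0.0016  0.0027 -0.0018] F [-0.1 -0.2  0.4]
-0.0016 0.0027 -0.0018 -0.0051 0.0063 -0.0009 0; 
t 19.3 n 2 tool shift [-0.0051  0.0463 -0.0009] turn [-0.0016  0.0027 -0.0018] F [-0.1 -0.2  0.4]
-0.0008 0.0013 -0.0009 -0.0025 0.0231 -0.0005 0; -0.0008 0.0013 -0.0009 -0.0026 0.0231 -0.0004 0; 
[0.5303 0.0898 0.2657] [-1.5707 -0.5218  0.1141]
```

View pics/q7z.png

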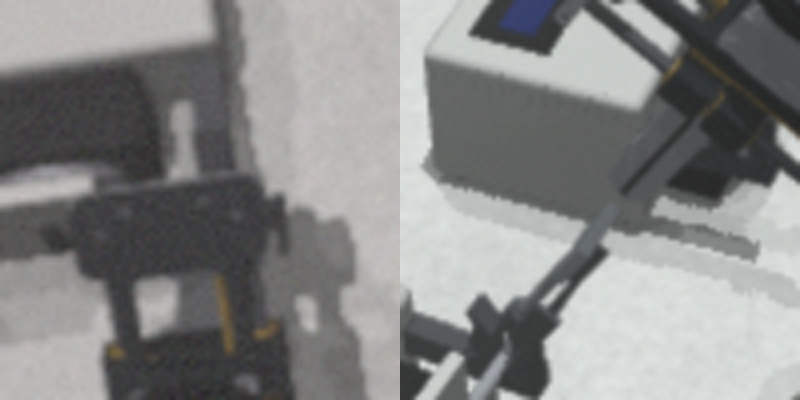

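Run:
```python
from look import *
ob=robot.get_obs();R=Ro.from_euler("xyz",ob["ee_rot"]).as_matrix();p=ob["tool_pos"]
end=np.array([.549,.091,.223])
for P in (p,p+.02*R[:,1],p+.0463*R[:,1],end): print((proj("side",P)[0]-[250,170]+.5)*4)
```

```text
[227.5754 181.9983]
[210.142  200.4804]
[187.9277 224.0341]
[195.8079 228.9175]
```

Request:
{"fn": "arm_command", "kwargs": {
  "series": "-0.002 0.003 -0.002 -0.005 0.006 -0.001 0; 0 0 0 0 0 0 0; 0 0 0 0 0.012 0 0; 0 0 0 0 0.01 0 0; 0 0 0 0 0 0 0"
}}

```text
time: 19.9
tool_pos: [0.5401, 0.0899, 0.2355]
ee_rot: [-1.571, -0.522, 0.111]
wrist_force: [-0.4, 0.6, -0.6]
width: 0.0
```

Run:
```python
from look import *
end=np.array([.549,.091,.223])
plan(end,pumpR(.111,np.pi/6),o=.0,vmax=.03)
```

```text
t 19.9 n 1 tool shift [0.0016 0.0153 0.0001] turn [ 0.0005 -0.0004 -0.0019] F [-0.4  0.6 -0.6]
0.0005 -0.0004 -0.0019 0.0016 0.0153 0.0001 0;
```

Request:
{"fn": "arm_command", "kwargs": {
  "series": "0 0 0 0.001 0.006 0 0; 0 0 0 0 0.006 0 0; 0 0 0 0 0.005 0 0; 0 0 0 0 0.005 0 0; 0 0 0 0 0.005 0 0"
}}

```text
time: 20.4
tool_pos: [0.5546, 0.0916, 0.213]
ee_rot: [-1.571, -0.522, 0.111]
wrist_force: [-2.4, 0.4, 1.2]
width: 0.0004
```

Run:
```python
from look import *
end=np.array([.549,.091,.223])
plan(end,pumpR(.111,np.pi/6),o=.0,vmax=.03)
look("q8",(230,180,310,260),(250,180,330,260),k=5)
```

```text
t 20.4 n 1 tool shift [ 0.0001 -0.0114 -0.    ] turn [ 0.0004 -0.     -0.0019] F [-2.4  0.4  1.2]
0.0004 -0 -0.0019 0.0001 -0.0114 -0 0;
```

View pics/q8.png

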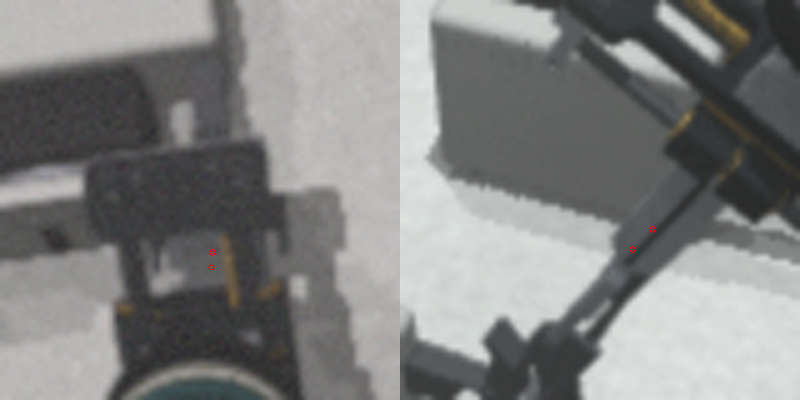

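Request:
{"fn": "arm_command", "kwargs": {
  "series": "0 0 0 0 0.005 0 0; 0 0 0 0 0.005 0 0; 0 0 0 0 0.006 0 0; 0 0 0 0 0.005 0 0"
}}

```text
time: 20.9
tool_pos: [0.5666, 0.0929, 0.1927]
ee_rot: [-1.571, -0.523, 0.111]
wrist_force: [0.2, 0.1, -1.3]
width: 0.0007
```

Run:
```python
from look import *
end=np.array([.549,.091,.223])
plan(end,pumpR(.111,np.pi/6),o=.0,vmax=.03)
look("q9",(230,180,310,260),(250,180,330,260),k=5)
```

```text
t 20.9 n 2 tool shift [-0.0002 -0.035   0.0001] turn [ 0.0005 -0.0003 -0.0005] F [ 0.2  0.1 -1.3]
0.0003 -0.0001 -0.0003 -0.0001 -0.0175 0 0; 0.0003 -0.0001 -0.0003 -0.0001 -0.0175 0 0;
```

View pics/q9.png

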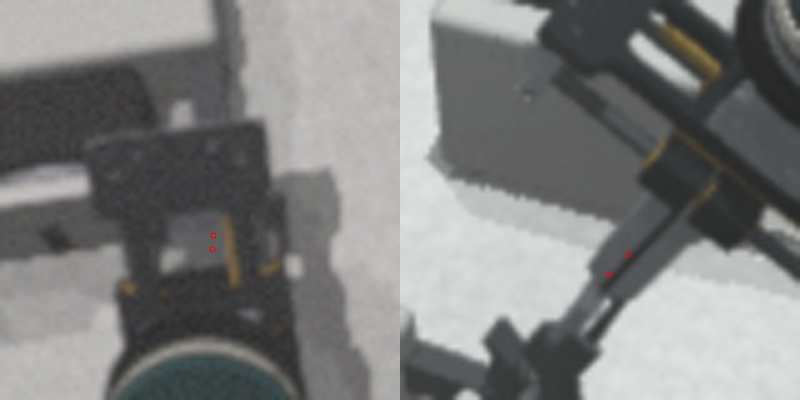

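Request:
{"fn": "arm_command", "kwargs": {
  "series": "0 0 0 0 0.003 0 0; 0 0 0 0 0.002 0 0; 0 0 0 0 -0.02 0 0; 0 0 0 0 -0.03 0 0; 0 0 0 0 -0.04 0 0; 0 0 0 0 -0.04 0 0; 0 0 0 0 -0.03 0 0; 0 0 0 -0.03 0 0 0; 0 0 0 -0.04 0 0 0; 0 0 0 -0.03 0 0 0; 0 0 0 0 0 0 0"
}}

```text
time: 22.1
tool_pos: [0.3985, 0.0742, 0.2862]
ee_rot: [-1.573, -0.529, 0.112]
wrist_force: [0.7, 0.9, 0.7]
width: 0.0003
```

Run:
```python
from look import *
ob=robot.get_obs();print(ob["tool_pos"],ob["wrist_force"])
a=robot.snapshot("top");b=robot.snapshot("side")
def z(im,r,s,al):
    x0,y0,x1,y1=r; return cv2.convertScaleAbs(cv2.resize(im[y0:y1,x0:x1],s,interpolation=cv2.INTER_CUBIC),alpha=al)
cv2.imwrite("pics/f_t.png",a);cv2.imwrite("pics/f_s.png",b)
cv2.imwrite("pics/fz.png",np.hstack([z(a,(180,120,310,260),(390,420),1.8),z(b,(190,190,330,340),(392,420),1.3)]))
```

```text
[0.3985 0.0742 0.2862] [0.7256 0.8746 0.7298]
```

View pics/fz.png

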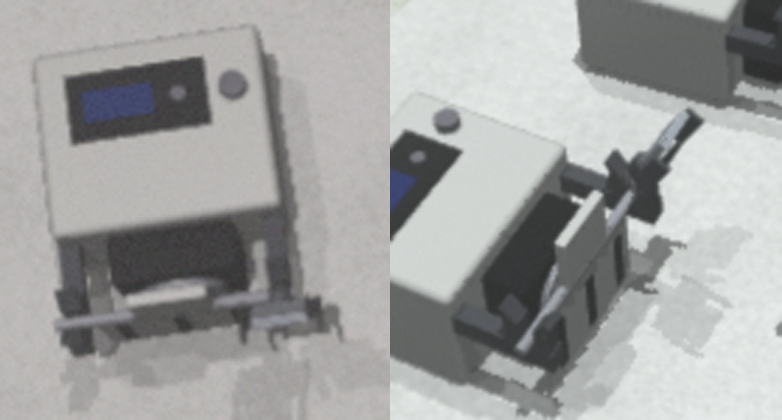

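View pics/f_s.png

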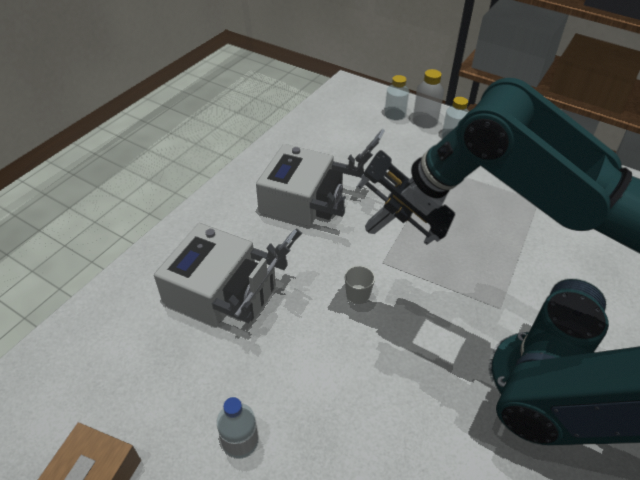

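Run:
```python
from ov import *
q=np.array([.6531,.1863,.111]);qa=Q["A"]
t=cv2.imread("pics/f_t.png");s=cv2.imread("pics/f_s.png");s0=cv2.imread("pics/side0.png");t0=cv2.imread("pics/top0.png")
def bx(q,d):return [(W(q,tabbox(d,x0=-.0884)),(0,0,255)),(W(q,box((-.065,-.055),(-.094,.094),(.095,.105))),(255,100,0)),(W(q,box((-.065,-.055),(-.03,.03),(.105,.154))),(0,200,0))]
draw(t,"top",bx(q,0),(190,190,300,250),"pics/_1.png",k=3.6,al=1.8)
draw(s,"side",bx(q,0),(205,220,315,330),"pics/_2.png",k=3.6,al=1.2)
draw(t0,"top",bx(qa,0),(350,180,460,240),"pics/_3.png",k=3.6,al=1.8)
draw(s0,"side",bx(qa,0),(290,130,400,240),"pics/_4.png",k=3.6,al=1.2)
I=[cv2.imread(f"pics/_{i}.png") for i in(1,2,3,4)]
cv2.imwrite("pics/ff.png",np.hstack([np.vstack(I[:2]),np.vstack(I[2:])])[:600])
np.set_printoptions(precision=4,suppress=True)
from h import *
for cam in("top","side"):
  for t in("guard_bar","guard_rib","pin_b_tab","bottle_tall","jar_low","beaker"):
    for r in robot.spot_in(cam,t)[:2]:
        if r["score"]>.4: print(cam,t,round(r["score"],2),c2w(cam,r["centre"]))
```

```text
top guard_bar 0.86 [0.5914 0.182  0.1065]
top guard_bar 0.72 [0.5685 0.0888 0.1874]
top guard_rib 0.91 [0.5929 0.1857 0.1045]
top pin_b_tab 0.61 [0.5705 0.09   0.1844]
top bottle_tall 0.66 [0.4431 0.4367 0.1011]
top jar_low 0.96 [ 0.4436 -0.3963  0.0819]
top beaker 0.62 [0.7016 0.1854 0.1148]
top beaker 0.56 [0.4363 0.0202 0.0052]
side guard_bar 0.84 [0.5913 0.1842 0.0913]
side guard_rib 0.81 [0.59   0.1802 0.0928]
side pin_b_tab 0.46 [0.5667 0.1044 0.1833]
side bottle_tall 0.94 [0.439  0.4612 0.0969]
side bottle_tall 0.43 [0.5917 0.187  0.0909]
side beaker 0.73 [0.4343 0.0108 0.0399]
```

View pics/ff.png

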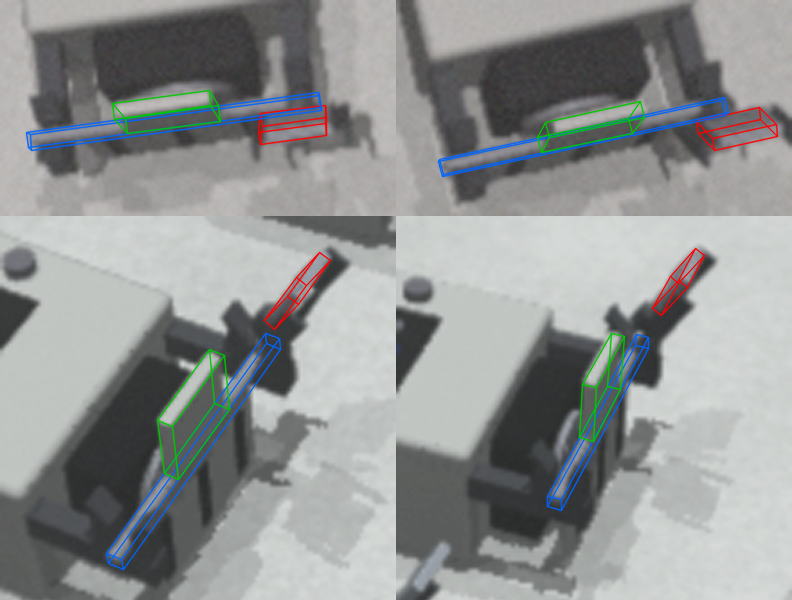

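Run:
```python
from bench import robot
o=robot.get_obs();print(o["time"],o["wrist_force"])
print(robot.close_job())
```

```text
22.8 [ 0.81782579 -1.34636515 -0.46245457]
the job is handed in; nothing more can be done
None
```

The guard now hangs on pump B (the left pump) with its pin pushed home, and the job was handed in at 22.8 s. No verdict came back.

**What I did**
1. I pulled pump A's slanted pin 41 mm along its axis; it stayed out after I let go.
2. I gripped the guard by its rib and lifted it straight off.
3. I lowered it into pump B's hooks until the tool stood at the same height above the seat as on pump A, then released it.
4. I pressed pump B's pin along its axis. The push force rose to about 2.5 N, then fell to about zero some 35 mm in, as expected when the pin snaps over.

**What the last checks showed**
- **Guard and pin B:** The overlay of a seated bar, upright rib and home tab fits both camera pictures of pump B about as well as it fit pump A at the start. This check is good to about 2 mm.
- **Bystanders:** The bottle and beaker are where they were, within 2–4 mm of detector noise. The jar is unmoved in the top picture, but the side camera did not find it.
- **Robot:** The arm stood clear of everything and the wrist force was about 1.6 N, close to its idle noise.

**Disagreements**
- The cameras read about 2.3 mm lower in x than the robot's own frame; I corrected for this.
- The side-camera network put the guard bar at 91 mm high. The top camera gave 106 mm and a seated bar is 100 mm, so I relied on the overlay instead.
- The arm drifted up to about 2 cm on some quick moves. I corrected this before each grasp and placing.

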